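# Load and pack the open feed tube, then change the flap over

### The job

The red flap on the twin-tube feed magazine is swung over one of the two leaning tubes: load the small beige sleeve, same way up as it stands now, into the tube that the flap leaves open, and with the tamper press it down that tube until it bottoms out firmly. Leave the flap alone and the follower in the other tube where it is while you do this. Then stand the tamper upright back in its round dock and swing the flap fully across so that it covers the tube you have loaded; do not disturb the tin, the carton or the tape roll.

Things in the scene. Friction and masses are not known exactly. Their poses are not given: they have to be found in the camera images.
- magazine: Fixed twin-tube magazine: grey base plate 215 x 215 x 12 mm, two steel tubes side by side in a blue frame. Origin: centre of the base's underside; at yaw 0 x points away from the robot; y left, z up. Both tubes lean 30 degrees, mouths towards its -x: their up-axis is (-0.5, 0, 0.866) in its frame. Tubes: bore 52 mm, flared to 59 mm in the last 10 mm, 130 mm long, axes 110 mm apart.
- left_mouth (a point): Centre of the mouth of the left (+y) tube, in the plane of its rim. Axes as the magazine (not tilted). In the magazine's frame it lies at about (-0.030, 0.055, 0.145) m.
- right_mouth (a point): The same for the right (-y) tube, at about (-0.030, -0.055, 0.145) m in the magazine's frame.
- left_seat (a point): Centre of the top face of the black follower in the left tube, on which a loaded sleeve rests; its z axis is the tube's up-axis. It lies 66 mm below the mouth along the tube when the follower is up.
- right_seat (a point): The same in the right tube.
- left_follower (a joint): Follower (black disc, 49 mm diameter) in the left tube, m: 0 = up (66 mm below the mouth), 0.045 = bottomed out (111 mm below the mouth). It is held by friction, takes about 8 N (more if pushed fast) to push down, and stays where it is left; it starts between 0 and 0.02.
- right_follower (a joint): The same in the right tube.
- flap (a joint): Red flap, rad: disc 70 mm across, 5 mm thick, on an arm, swinging like a wiper 3 to 8 mm above the mouths about an axis parallel to the tubes, midway between them, 70 mm down-slope (robot side) of the mouths' line. +0.666: stop over the left tube, -0.666: over the right. A brass weight tips it from the middle (0) to either stop; it starts at one. About 1 N at the handle moves it.
- flap_handle (a point): Top centre of the flap's upright black handle, a round peg 14 mm in diameter and 40 mm long at the centre of the disc, parallel to the tubes; 89 mm from the flap's axis. The handle can be pushed sideways. The point's z axis is parallel to the tubes' up-axis.
- sleeve: Small beige hollow sleeve, 45 x 44 x 75 mm tall, about 0.09 kg, standing upright on the tray. Origin: centre of its underside, z up along it. Slides down the leaning tube by its own weight until it rests on the follower.
- tamper: Aluminium tamper (rod), 150 mm tall, about 0.2 kg, round all over: foot disc 45 mm in diameter and 14 mm thick at the bottom, shaft 16 mm in diameter, grip 26 mm in diameter from 95 to 150 mm above the bottom. Origin: centre of the foot's underside, z up along the rod. It starts upright in the dock. Its foot is wide enough to press on the sleeve's rim.
- dock: Fixed grey round dock for the tamper: cup 72 mm outside, 56 mm bore, rim 24 mm above the tray, inner floor 6 mm above the tray, on a flange 104 mm in diameter. Origin: centre of its underside.
- grease_tin: Bystander: red tin, 72 mm in diameter, 75 mm tall, origin at the centre of its underside.
- seal_box: Bystander: small brown carton, 61 x 76 x 42 mm, origin at the centre of its underside.
- tape_roll: Bystander: yellow tape roll lying flat, 100 mm in diameter, 24 mm tall, origin at the centre of its underside.
Not all that is in view belongs to the job. There is more than one size of the sleeve; the one meant has the size given above.

How it is judged (in metres and radians):
On the way, in this order (a step that is already met when the one before it is completed fails the run):
1. the sleeve rests on the follower in the tube that the flap leaves open, the flap not yet moved (distance of flap_handle from where it was at the start of the episode below 0.02 m and ((x of sleeve in the frame of left_seat between -0.008 and 0.008 m and y of sleeve in the frame of left_seat between -0.008 and 0.008 m and z of sleeve in the frame of left_seat between -0.008 and 0.008 m and angle between the z axis of sleeve and the z axis of left_seat, either way round below 0.15 rad and value of joint flap below -0.6 rad) or (x of sleeve in the frame of right_seat between -0.008 and 0.008 m and y of sleeve in the frame of right_seat between -0.008 and 0.008 m and z of sleeve in the frame of right_seat between -0.008 and 0.008 m and angle between the z axis of sleeve and the z axis of right_seat, either way round below 0.15 rad and value of joint flap above 0.6 rad))), for 0.1 s.
2. the tamper presses on the sleeve with its follower bottomed out, the flap not yet moved (distance of flap_handle from where it was at the start of the episode below 0.02 m and contact force between tamper and sleeve above 4 N and ((x of sleeve in the frame of left_seat between -0.008 and 0.008 m and y of sleeve in the frame of left_seat between -0.008 and 0.008 m and z of sleeve in the frame of left_seat between -0.008 and 0.008 m and angle between the z axis of sleeve and the z axis of left_seat, either way round below 0.15 rad and value of joint flap below -0.6 rad and value of joint left_follower above 0.042 m) or (x of sleeve in the frame of right_seat between -0.008 and 0.008 m and y of sleeve in the frame of right_seat between -0.008 and 0.008 m and z of sleeve in the frame of right_seat between -0.008 and 0.008 m and angle between the z axis of sleeve and the z axis of right_seat, either way round below 0.15 rad and value of joint flap above 0.6 rad and value of joint right_follower above 0.042 m))), for 0.1 s.
At the end, for the whole second after the job is handed in: The sleeve sits in line on the follower of the tube that was open (8 mm); that follower is within 3 mm of its bottom stop, the other within 4 mm of its start; the flap covers the loaded tube (past 0.6 rad); the tamper stands upright in its dock (10 mm); all at rest (((x of sleeve in the frame of left_seat between -0.008 and 0.008 m and y of sleeve in the frame of left_seat between -0.008 and 0.008 m and z of sleeve in the frame of left_seat between -0.008 and 0.008 m and angle between the z axis of sleeve and the z axis of left_seat, either way round below 0.15 rad and value of joint left_follower above 0.042 m and value of joint flap above 0.6 rad and distance of right_seat from where it was at the start of the episode below 0.004 m) or (x of sleeve in the frame of right_seat between -0.008 and 0.008 m and y of sleeve in the frame of right_seat between -0.008 and 0.008 m and z of sleeve in the frame of right_seat between -0.008 and 0.008 m and angle between the z axis of sleeve and the z axis of right_seat, either way round below 0.15 rad and value of joint right_follower above 0.042 m and value of joint flap below -0.6 rad and distance of left_seat from where it was at the start of the episode below 0.004 m)) and horizontal distance between tamper and dock below 0.01 m and angle between tamper's own z axis and vertical below 0.1 rad and height (world z) of tamper below 0.012 m and linear speed of each of tamper, sleeve below 0.02 m/s); the robot touches nothing.
It fails at once if the tin, the carton or the tape roll is moved more than 25 mm or tipped (distance of any of grease_tin, seal_box, tape_roll from where it was at the start of the episode above 0.025 m or angle between any of grease_tin, seal_box, tape_roll's own z axis and vertical above 0.3 rad).
It also fails if it takes over 72 s, if anything falls off the work surface, if the arm or the gripper's body presses on something with over 40 N, if the wrist force passes 120 N, or if a joint passes its speed limit or range.

### The arm

A 6-joint arm with a two-finger parallel gripper is mounted at the origin on a cart in front of the work surface, level with it; the furniture and walls round the work are solid. World frame = base frame: x ahead of the robot, y to its left, z up, the work surface at z = 0. Lengths are in mm, angles in rad, forces in N, time in s.
With the tool pointing down it reaches from about 350 to 875 mm from the base axis. Payload 4.2 kg.
Tool frame: the origin (TCP) lies midway between the tips of the shut fingers; the grasp point (between the pads) lies 19 mm behind it; z points along the fingers, y is the direction in which the jaws open and shut (so a half turn about z gives the same grasp; the last joint's range is limited). The gripper opens to 85 mm and grips with 20 to 120 N. Pads are 22 mm wide; open, the fingers measure 114 mm over their backs; the gripper's body (76 mm by 85 mm) begins 54 mm behind the grasp point. The pads swing forward as they close: fully open they stand 13 mm farther back than shut.
Start: joints at [1.547, 0.385, 0.008, 0, -1.194, -0.259], TCP at [174.371, 600.162, 231.312] pointing down, gripper open.
Joint ranges: [-3.14, 3.14], [-1.21, 2.06], [-1.07, 1.41], [-3.16, 2.05], [-2.99, -0.16], [-3.1, 3.1]. Speed limits (rad/s): [2.79, 2.79, 3.14, 3.14, 3.14, 3.14].

### API

Orientations are given as a unit quaternion [x, y, z, w].
In Python, from bench import arm gives the robot as it stands.
- The arm moves only by the tool send_rows, never from a script. Its arguments are lists of equal length, an entry for each row: "translation": the shift along the tool's x, y, z in mm, a list of three; "dr": the turn, a rotation vector about the tool's x, y, z in degrees, a list of three; "grip": the finger opening in mm, from 0 to 85.4. In form: {"translation": [[dx, dy, dz], ...], "dr": [[ax, ay, az], ...], "grip": [grip, ...]}. A call has exactly 5 rows; each row shifts and turns the commanded pose from where the row before left it, along the tool's axes as they then stand; what a row does not reach is not made up. A row lasts 1/8 s, in which the tool goes at most 62.5 mm and 10.7 degrees, less where a joint would pass 70% of its speed; a pose out of reach is approached as far as the arm can. A call with a gripper value outside its range is refused whole. The fingers move at their own pace and stop on an object; the grip force is fixed at half the most. Time passes only in rows, so rows that do not move let the fingers close, or fill a call up. It gives the time, the measured TCP pose, the force and the opening at its end, in the units of the state.
- arm.read_state(): the state, without advancing time (a new reading comes with each control period).
- arm.get_image(name): name is "scene" or "top" or "wrist"; returns the picture (480x640x3 uint8, red, green, blue); there is no depth.
- arm.camera_info(name): a dict with "fx", "fy", "cx", "cy" (pixels), "cam_to_world" (4x4, takes a point from camera to world coordinates). Camera axes: x right, y down, z forward; pixel columns grow to the right and rows downward; lengths in mm; the calibration is good to about 2 mm. A picture is of the moment at which its call begins: read the wrist's pose just before it. camera_info takes no time and is no camera call; for the wrist camera it gives the pose at the moment of the call.
- arm.job_done(): hands the job in, once; it reports no verdict.
Trained networks look in the newest picture that a camera, given by its name, has taken for a name from the list of things; names that differ only in an ending like _2 or _b are one class to them, and where a whole thing is asked for, a point or a joint stands for the part that bears it (a point fixed in the world has none). Each returns a list of dicts, best first, with "confidence" (0 to 1); they miss things now and then, are a little off and sometimes report something else, mostly with a low value. They report only what shows in the picture. A call takes as long as a camera call. They do not tell look-alikes from the thing itself.
- arm.search_frame(thing, camera): "xyz" ([x, y, z] in mm, in world coordinates, good to about 4 mm: the middle of the surface that is visible of it).
- arm.place_of(thing, camera): "xyz" ([x, y, z] in mm, in world coordinates, good to about 4 mm: a listed point, or the origin of a listed thing).
The state is a dict: "clock": time; "joints": joint angles; "joint_vel": joint speeds; "joint_efforts": joint torques, N m; "position": TCP position; "ee_rot": TCP orientation; "contact_force": force on the tool from outside, world axes, zero at the start; "wrist_torque": the same for the moment, N m; "gripper_width": finger opening in mm.
Only numpy, scipy, OpenCV 4.12 (cv2) and the standard library are available. Lean on these libraries where they do the work, as an engineer would, in place of code of your own. Each camera call takes 0.05 s, during which the arm holds its last target.

## Working session

There is one attempt and no reset: what is moved stays moved. The work goes in short steps, Python scripts to look and compute and a tool call to move; the robot and the scene stay as the last step left them, time stands still between calls to the robot, and variables do not carry over. Pictures are saved under pics/ and viewed, and the job is handed in when it is done.

Besides the shell and the picture viewer there is one more tool, called as name(argument=value, ...) on one line, values as JSON. send_rows: Moves the arm, as the interface text tells. Its arguments: {"type":"object","properties":{"translation":{"type":"array"},"dr":{"type":"array"},"grip":{"type":"array"}},"required":["translation","dr","grip"]}

```bash
ls; mkdir -p pics
python3 - <<'E'
from bench import arm
import cv2
s=arm.read_state(); print(s)
for n in ("scene","top","wrist"):
    im=arm.get_image(n); cv2.imwrite(f"pics/{n}0.png",im[:,:,::-1])
    print(n,arm.camera_info(n))
print(arm.read_state()["clock"])
E
```

```text
pics
{'clock': 0.0, 'joints': array([ 1.54660372e+00,  3.85564032e-01,  6.61867960e-03, -5.25694961e-04,
       -1.19401781e+00, -2.58606328e-01]), 'joint_vel': array([-2.23501512e-04, -2.48291965e-03, -4.47973915e-04,  6.31535059e-04,
        2.61254835e-05,  1.23530617e-03]), 'joint_efforts': array([-1.69181008e-04, -3.92284226e+01,  1.88399863e+01,  4.18613836e+00,
       -4.60464129e-03,  3.92664077e-06]), 'position': array([174.21013227, 599.60929467, 230.21032807]), 'ee_rot': array([ 9.90005459e-01, -1.41024671e-01, -1.15935212e-04,  1.10455533e-03]), 'contact_force': array([-0.78912254, -0.8008633 , -0.30419023]), 'wrist_torque': array([-0.07197047,  0.0166425 , -0.03523594]), 'gripper_width': 85.51006605083845}
scene {'fx': 502.64178469341886, 'fy': 502.64178469341886, 'cx': 320.06841833926535, 'cy': 237.1651924170181, 'cam_to_world': array([[ 8.91108270e-01, -2.88547693e-01,  3.50237462e-01,
         1.05012555e+02],
       [-4.53785319e-01, -5.70391956e-01,  6.84639978e-01,
        -8.84303156e+02],
       [ 2.22134460e-03, -7.69020965e-01, -6.39219696e-01,
         9.39991
[... 333 characters left out ...]
36973021e-03, -9.60006836e-03,
        -2.62572128e+01],
       [ 1.05057285e-02, -1.15898016e-01, -9.93205558e-01,
         1.45025646e+03],
       [ 0.00000000e+00,  0.00000000e+00,  0.00000000e+00,
         1.00000000e+00]])}
wrist {'fx': 381.45204081767093, 'fy': 381.45204081767093, 'cx': 319.6841475407159, 'cy': 241.5480979139257, 'cam_to_world': array([[-2.80156573e-01, -9.21547829e-01, -2.68815725e-01,
         2.41348515e+02],
       [-9.59953015e-01,  2.69409069e-01,  7.68697754e-02,
         5.80031603e+02],
       [ 1.58221965e-03,  2.79586038e-01, -9.60119338e-01,
         3.74306336e+02],
       [ 0.00000000e+00,  0.00000000e+00,  0.00000000e+00,
         1.00000000e+00]])}
0.15
```

View pics/scene0.png

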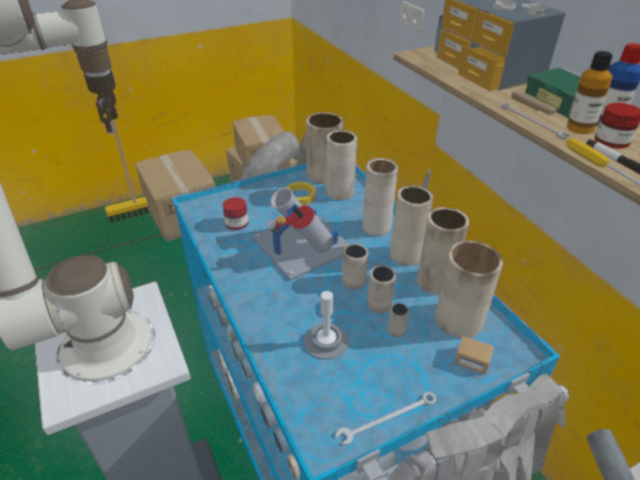

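View pics/top0.png

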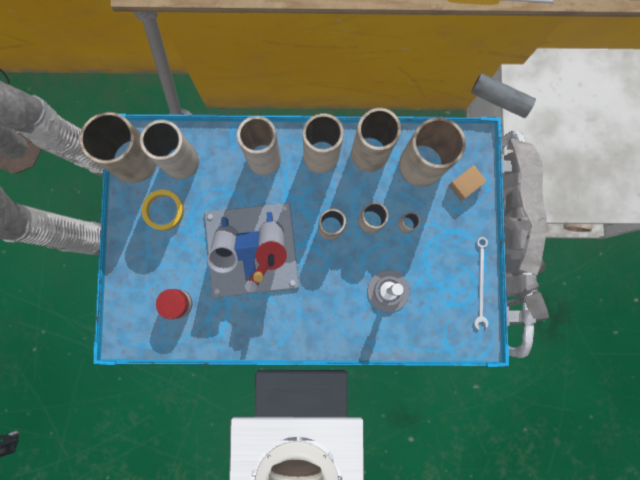

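Run:
```python
from bench import arm
for cam in ("top","scene"):
    for t in ("magazine","left_mouth","right_mouth","flap_handle","sleeve","tamper","dock","grease_tin","seal_box","tape_roll"):
        r=arm.place_of(t,cam)
        print(cam,t,[([round(float(v),1) for v in d["xyz"]],round(float(d["confidence"]),2)) for d in r[:3]])
print(arm.read_state()["clock"])
```

```text
top magazine [([558.3, 117.5, -0.3], 0.93)]
top left_mouth [([523.0, 172.1, 147.0], 0.74)]
top right_mouth [([537.0, 60.9, 145.2], 0.91)]
top flap_handle [([511.1, 55.9, 187.5], 0.73), ([557.7, 170.5, 86.7], 0.65), ([560.5, 118.3, -0.9], 0.63)]
top sleeve [([618.8, -81.0, -1.2], 0.91), ([633.8, -179.5, 0.7], 0.85), ([628.0, -270.4, -3.4], 0.75)]
top tamper [([457.8, -219.8, 2.8], 0.6)]
top dock [([461.5, -226.3, 0.5], 0.73)]
top grease_tin [([423.2, 293.7, -0.9], 0.84)]
top seal_box [([727.5, -419.6, -0.2], 0.87)]
top tape_roll [([658.2, 340.1, 0.7], 0.83)]
scene magazine [([562.6, 119.5, -0.8], 0.96)]
scene left_mouth [([525.1, 170.6, 145.4], 0.82)]
scene right_mouth [([538.2, 60.3, 144.1], 0.95)]
scene flap_handle [([510.8, 55.4, 188.6], 0.91)]
scene sleeve [([617.6, -78.2, 1.4], 0.87), ([633.0, -181.5, -2.8], 0.78), ([562.6, 120.6, 2.1], 0.72)]
scene tamper [([461.5, -220.8, 5.9], 0.55)]
scene dock [([456.7, -220.1, -0.6], 0.8)]
scene grease_tin [([422.0, 297.7, -3.1], 0.95), ([625.2, -268.9, 0.0], 0.69)]
scene seal_box [([730.7, -421.4, -1.4], 0.91)]
scene tape_roll [([656.7, 340.2, 1.9], 0.64)]
1.15
```

The flap covers the right tube, so the left one is open. The smallest sleeve is the one near (627,-270): pixel (410,222) in top and (399,320) in scene. I'll write a planning helper next.

```bash
cat > h.py <<'E'
import numpy as np, cv2, json
from scipy.spatial.transform import Rotation as Rn
from bench import arm
def st():
    s=arm.read_state()
    with open("log.txt","a") as f: f.write(json.dumps([list(map(float,s["joints"])),list(map(float,s["position"])),list(map(float,s["ee_rot"]))])+"\n")
    return s
def show():
    s=st(); R=Rn.from_quat(s["ee_rot"]).as_matrix()
    print("t",round(s["clock"],2),"p",np.round(s["position"],1),"x",np.round(R[:,0],3),"z",np.round(R[:,2],3),"j",np.round(s["joints"],2),"F",np.round(s["contact_force"],1),"g",round(s["gripper_width"],1))
    return s,R
def Rzx(z,x):
    z=np.array(z,float);z/=np.linalg.norm(z);x=np.array(x,float);x-=z*(x@z);x/=np.linalg.norm(x)
    return np.stack([x,np.cross(z,x),z],1)
def plan(pts,p0=None,R0=None,dv=55,da=10):
    """pts: list of (pos,R or None,min rows)"""
    s,R=show(); p=np.array(s["position"]) if p0 is None else np.array(p0,float)
    if R0 is not None: R=R0
    k=0
    for pos,Rg,n in pts:
        pos=np.array(pos,float); Rg=R if Rg is None else Rg
        w=Rn.from_matrix(R.T@Rg).as_rotvec(degrees=True)
        n=max(n,int(np.ceil(np.linalg.norm(pos-p)/dv)),int(np.ceil(np.linalg.norm(w)/da)))
        p_start=p.copy();
        for i in range(n):
            tgt=p_start+(pos-p_start)*(i+1)/n
            d=np.round(R.T@(tgt-p),1); dw=np.round(w/n,1)
            print(k,d.tolist(),dw.tolist()); k+=1
            p=p+R@d; R=R@Rn.from_rotvec(dw,degrees=True).as_matrix()
        print("  -> at",np.round(p,1))
def snap(cam,name):
    ci=arm.camera_info(cam); im=arm.get_image(cam); cv2.imwrite(f"pics/{name}.png",im[:,:,::-1]); return im,ci
def proj(P,ci):
    M=np.linalg.inv(ci["cam_to_world"]); q=(M@np.append(P,1))[:3]
    return np.array([ci["fx"]*q[0]/q[2]+ci["cx"],ci["fy"]*q[1]/q[2]+ci["cy"]])
def ray(uv,ci,z):
    T=ci["cam_to_world"]; d=T[:3,:3]@np.array([(uv[0]-ci["cx"])/ci["fx"],(uv[1]-ci["cy"])/ci["fy"],1]); o=T[:3,3]
    return o+d*(z-o[2])/d[2]
def net(t,cam,f="place_of"):
    r=getattr(arm,f)(t,cam)
    return [([round(float(v),1) for v in d["xyz"]],round(float(d["confidence"]),2)) for d in r[:4]]
E
python3 - <<'E'
from h import *
Rg=Rzx([0,0,-1],[np.sin(.122),-np.cos(.122),0])
plan([((400,170,300),None,1),((627,-270,240),Rg,10)])
E
```

```text
t 1.15 p [174.4 600.1 231.3] x [ 0.96  -0.279 -0.   ] z [-0. -0. -1.] j [ 1.55  0.38  0.01 -0.   -1.19 -0.26] F [-0.   0.4 -0.1] g 84.9
0 [37.4, 38.9, -7.6] [0.0, 0.0, 0.0]
1 [37.4, 38.9, -7.7] [0.0, 0.0, 0.0]
2 [37.4, 38.9, -7.6] [0.0, 0.0, 0.0]
3 [37.4, 38.9, -7.6] [0.0, 0.0, 0.0]
4 [37.4, 38.9, -7.7] [0.0, 0.0, 0.0]
5 [37.5, 38.9, -7.6] [0.0, 0.0, 0.0]
6 [37.4, 38.9, -7.6] [0.0, 0.0, 0.0]
7 [37.4, 38.9, -7.6] [0.0, 0.0, 0.0]
8 [37.4, 38.9, -7.7] [0.0, 0.0, 0.0]
  -> at [400. 170. 300.]
9 [34.1, 35.9, 6.0] [0.0, -0.0, 6.7]
10 [38.0, 31.7, 6.0] [0.0, -0.0, 6.7]
11 [41.5, 27.1, 6.0] [0.0, -0.0, 6.7]
12 [44.3, 22.0, 6.0] [0.0, -0.0, 6.7]
13 [46.6, 16.7, 6.0] [0.0, -0.0, 6.7]
14 [48.3, 11.1, 6.0] [0.0, -0.0, 6.7]
15 [49.2, 5.4, 6.0] [0.0, -0.0, 6.7]
16 [49.5, -0.3, 6.0] [0.0, -0.0, 6.7]
17 [49.1, -6.1, 6.0] [0.0, -0.0, 6.7]
18 [48.1, -11.8, 6.0] [0.0, -0.0, 6.7]
  -> at [ 627. -270.  240.]
```

send_rows(translation=[[37.4,38.9,-15],[37.4,38.9,-15],[37.4,38.9,-15],[37.4,38.9,-12],[37.4,38.9,-12]], dr=[[0,0,0],[0,0,0],[0,0,0],[0,0,0],[0,0,0]], grip=[85,85,85,85,85])

```text
clock: 1.78
position: [300.2, 359.6, 301.0]
ee_rot: [0.99, -0.141, 0.0, -0.0]
contact_force: [0.7, 0.0, -0.1]
gripper_width: 85.0
```

send_rows(translation=[[37.4,38.9,0],[37.4,38.9,0],[37.4,38.9,0],[37.4,38.9,0],[34.1,35.9,6]], dr=[[0,0,0],[0,0,0],[0,0,0],[0,0,0],[0,0,6.7]], grip=[85,85,85,85,85])

```text
clock: 2.4
position: [423.4, 124.5, 295.1]
ee_rot: [0.98, -0.2, 0.001, -0.001]
contact_force: [0.7, 0.7, -0.3]
gripper_width: 85.3
```

send_rows(translation=[[38,31.7,6],[41.5,27.1,6],[44.3,22,6],[46.6,16.7,6],[48.3,11.1,6]], dr=[[0,0,6.7],[0,0,6.7],[0,0,6.7],[0,0,6.7],[0,0,6.7]], grip=[85,85,85,85,85])

```text
clock: 3.02
position: [536.8, -95.6, 264.3]
ee_rot: [0.88, -0.474, 0.0, -0.0]
contact_force: [0.9, 0.9, 0.3]
gripper_width: 85.0
```

send_rows(translation=[[49.2,5.4,6],[49.5,0,6],[49.1,-6.1,6],[48.1,-11.8,6],[0,0,0]], dr=[[0,0,6.7],[0,0,6.7],[0,0,6.7],[0,0,6.7],[0,0,0]], grip=[85,85,85,85,85])

```text
clock: 3.65
position: [626.8, -272.8, 237.6]
ee_rot: [0.746, -0.665, -0.001, 0.001]
contact_force: [-0.2, 1.0, 0.5]
gripper_width: 85.0
```

Run:
```python
from h import *
show()
im,ci=snap("wrist","w1")
print(net("sleeve","wrist"),net("sleeve","wrist","search_frame"))
show()
```

```text
t 3.65 p [ 626.8 -272.8  237.6] x [ 0.114 -0.993 -0.001] z [-0.003  0.001 -1.   ] j [-0.17  0.48  0.18 -0.   -1.27  0.29] F [-0.2  1.   0.5] g 85.0
[([626.7, -271.0, 1.9], 0.73), ([616.7, -76.9, -0.9], 0.69), ([630.6, -181.1, -4.0], 0.61)] [([616.3, -107.7, 77.6], 0.96), ([628.8, -264.2, 58.6], 0.72), ([628.2, -177.5, 74.5], 0.58)]
t 3.8 p [ 626.4 -269.7  240.3] x [ 0.119 -0.993 -0.   ] z [-0.  0. -1.] j [-0.17  0.48  0.18 -0.   -1.27  0.29] F [0.1 0.5 0.6] g 85.0
```

View pics/w1.png

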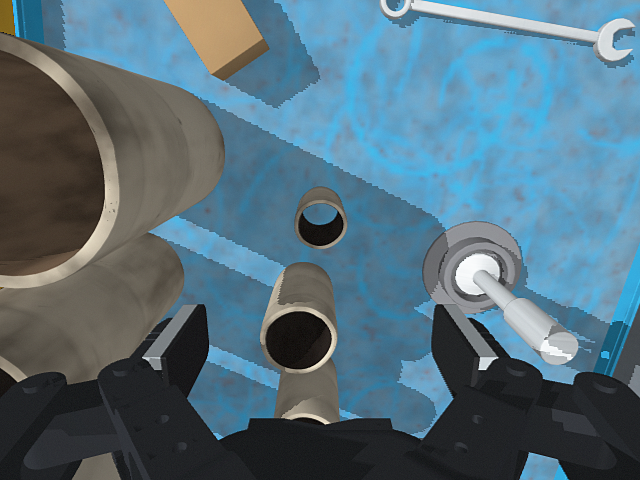

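Run:
```python
from h import *
ci=arm.camera_info("wrist"); im=cv2.imread("pics/w1.png")
for uv in [(295.5,222),(347,222),(321,223),(321,249),(321,198)]: print(uv,np.round(ray(uv,ci,75),1))
print(proj([626.7,-271,75],ci),proj([626,-270,0],ci))
cv2.imwrite("pics/w1c.png",cv2.resize(im[170:270,270:370],None,fx=6,fy=6,interpolation=cv2.INTER_CUBIC))
```

```text
(295.5, 222) [ 644.9 -265.4   75. ]
(347, 222) [ 602.4 -270.4   75. ]
(321, 223) [ 623.8 -267.    75. ]
(321, 249) [ 621.1 -244.5   75. ]
(321, 198) [ 626.3 -287.9   75. ]
[318.05403773 217.96602566] [318.85944436 202.78784643]
```

View pics/w1c.png

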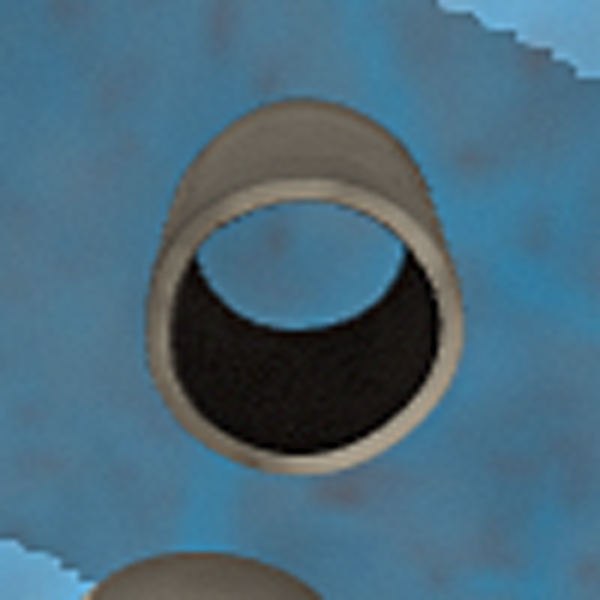

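Run:
```python
from h import *
im,ci=snap("wrist","w2")
show()
# segment beige rim: fit ellipse on the gradient
g=cv2.cvtColor(im,cv2.COLOR_RGB2HSV)
roi=im[170:270,270:370].astype(int)
m=((roi[:,:,0]+12>roi[:,:,2])&(roi.sum(2)>200)).astype(np.uint8)*255
cv2.imwrite("pics/w2m.png",cv2.resize(np.hstack([roi[:,:,::-1].astype(np.uint8),cv2.merge([m]*3)]),None,fx=4,fy=4))
```

```text
t 3.85 p [ 626.5 -269.3  240.9] x [ 0.12  -0.993  0.   ] z [ 0. -0. -1.] j [-0.17  0.48  0.18 -0.   -1.27  0.29] F [-1.3 -0.2  0.8] g 84.9
```

View pics/w2m.png

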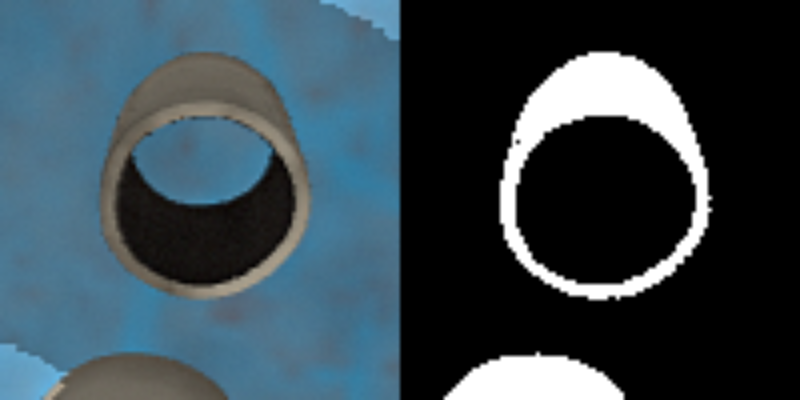

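Run:
```python
from h import *
ci=arm.camera_info("wrist")
print([np.round(ray(uv,ci,75),1) for uv in [(321.5,220),(295.3,220),(347.5,220)]])
```

```text
[array([ 623.8, -269.1,   75. ]), array([ 645.5, -266.5,   75. ]), array([ 602.3, -271.7,   75. ])]
```

send_rows(translation=[[0,2.3,45],[0,0,50],[0,0,50],[0,0,35],[0,0,18]], dr=[[0,0,0],[0,0,0],[0,0,0],[0,0,0],[0,0,0]], grip=[85,85,85,85,85])

```text
clock: 4.47
position: [623.6, -269.0, 41.2]
ee_rot: [0.748, -0.663, -0.001, 0.0]
contact_force: [-0.5, -0.6, 1.0]
gripper_width: 85.0
```

send_rows(translation=[[0,0,0],[0,0,0],[0,0,0],[0,0,0],[0,0,0]], dr=[[0,0,0],[0,0,0],[0,0,0],[0,0,0],[0,0,0]], grip=[70,50,38,38,38])

```text
clock: 5.1
position: [626.0, -270.8, 44.9]
ee_rot: [0.748, -0.664, 0.002, -0.001]
contact_force: [-0.2, 0.8, 6.2]
gripper_width: 42.9
```

Run:
```python
from h import *
im,ci=snap("wrist","w3")
show()
```

```text
t 5.15 p [ 626.  -270.8   44.9] x [ 0.119 -0.993  0.002] z [ 0.004 -0.001 -1.   ] j [-0.17  0.64 -0.06  0.   -0.87  0.29] F [-1.1  0.9  6.6] g 43.0
```

View pics/w3.png

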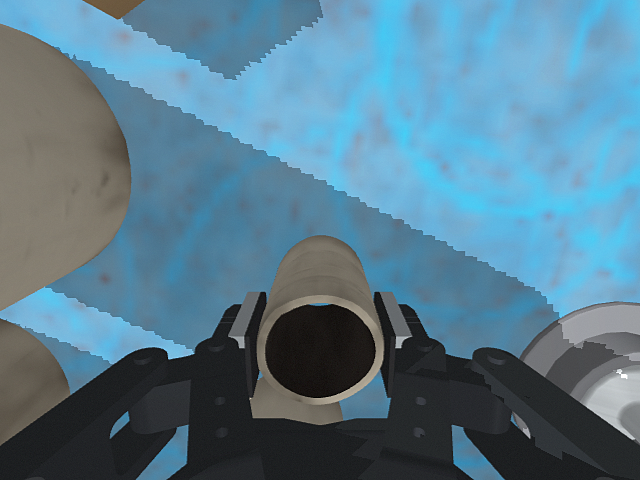

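```bash
cat > kin.py <<'E'
import json,numpy as np
from scipy.optimize import least_squares
L=[json.loads(l) for l in open("log.txt")]
J=np.array([l[0] for l in L]);P=np.array([l[1] for l in L])
r=np.hypot(P[:,0],P[:,1]);z=P[:,2]
def f(x,j2,j3):
    a=j2-j3
    return x[0]+x[1]*np.sin(j2)+x[2]*np.cos(a)+x[3]*np.sin(a), x[4]+x[1]*np.cos(j2)-x[2]*np.sin(a)+x[3]*np.cos(a)
def res(x):
    R,Z=f(x,J[:,1],J[:,2]); return np.r_[R-r,Z-z,(x-np.array([50,450,450,0,200]))*0.002]
if __name__=="__main__":
    s=least_squares(res,[50,450,450,0,200]); print(s.x,res(s.x)[:2*len(L)].round(1)); print(np.c_[J.round(3),r.round(0),z.round(0)])
E
python3 kin.py
```

```text
[  23.98849873  551.73631414  419.74257431    9.37512809 -134.86166941] [-0.2  0.7 -0.2 -0.4  0.  -0.5  0.2  0.1  0.1  0.1]
[[ 1.547e+00  3.850e-01  8.000e-03 -0.000e+00 -1.194e+00 -2.590e-01
   6.250e+02  2.310e+02]
 [-1.750e-01  4.840e-01  1.820e-01 -0.000e+00 -1.272e+00  2.890e-01
   6.840e+02  2.380e+02]
 [-1.700e-01  4.780e-01  1.800e-01 -0.000e+00 -1.272e+00  2.890e-01
   6.820e+02  2.400e+02]
 [-1.690e-01  4.770e-01  1.790e-01 -0.000e+00 -1.272e+00  2.890e-01
   6.820e+02  2.410e+02]
 [-1.720e-01  6.420e-01 -5.500e-02  1.000e-03 -8.690e-01  2.900e-01
   6.820e+02  4.500e+01]]
```

Run:
```python
from h import *
s,R=show()
ci=arm.camera_info("wrist")
p=s["position"]
for uv in [(320,350),(257,350),(384,350),(320,297),(320,404)]:
    P=ray(uv,ci,75); print(uv,np.round(P,1),"tool",np.round(R.T@(P-p),1))
u=np.array([-.5*np.cos(.122),-.5*np.sin(.122),.866]); m=np.array([524,170.5,145.5])
Rt=Rzx(-u,[np.sin(.122),-np.cos(.122),0])
plan([((615,-265,290),None,1),(m+140*u,Rt,1)],p0=[624.7,-269.5,42])
```

```text
t 5.15 p [ 626.  -270.8   44.9] x [ 0.119 -0.993  0.002] z [ 0.004 -0.001 -1.   ] j [-0.17  0.64 -0.06  0.   -0.87  0.29] F [-1.1  0.9  6.6] g 43.0
(320, 350) [ 624.7 -270.5   75. ] tool [ -0.4   1.1 -30.1]
(257, 350) [ 645.8 -267.9   75. ] tool [ -0.4 -20.2 -30. ]
(384, 350) [ 603.2 -273.1   75. ] tool [ -0.4  22.8 -30.2]
(320, 297) [ 627.  -289.9   75. ] tool [ 19.1   1.2 -30.1]
(320, 404) [ 622.1 -249.    75. ] tool [-22.1   1.1 -30.1]
t 5.15 p [ 626.  -270.8   44.9] x [ 0.119 -0.993  0.002] z [ 0.004 -0.001 -1.   ] j [-0.17  0.64 -0.06  0.   -0.87  0.29] F [-1.1  0.9  6.6] g 43.0
0 [-1.0, 1.6, -49.6] [0.0, 0.0, 0.0]
1 [-1.1, 1.6, -49.6] [0.0, 0.0, 0.0]
2 [-1.0, 1.6, -49.6] [0.0, 0.0, 0.0]
3 [-1.0, 1.6, -49.6] [0.0, 0.0, 0.0]
4 [-1.0, 1.6, -49.6] [0.0, 0.0, 0.0]
  -> at [ 615. -265.  290.]
5 [-49.2, 12.1, 2.4] [3.3, -0.0, -0.0]
6 [-49.3, 12.2, 1.8] [3.3, -0.0, -0.0]
7 [-49.2, 12.2, 1.0] [3.3, -0.0, -0.0]
8 [-49.2, 12.4, 0.3] [3.3, -0.0, -0.0]
9 [-49.3, 12.3, -0.4] [3.3, -0.0, -0.0]
10 [-49.2, 12.2, -1.1] [3.3, -0.0, -0.0]
11 [-49.2, 12.2, -1.8] [3.3, -0.0, -0.0]
12 [-49.3, 12.1, -2.5] [3.3, -0.0, -0.0]
13 [-49.2, 11.9, -3.2] [3.3, -0.0, -0.0]
  -> at [454.5 162.  266.7]
```

send_rows(translation=[[-1,1.6,-30],[-1,1.6,-54],[-1,1.6,-56],[-1,1.6,-56],[-1,1.6,-52]], dr=[[0,0,0],[0,0,0],[0,0,0],[0,0,0],[0,0,0]], grip=[38,38,38,38,38])

```text
clock: 5.78
position: [615.2, -266.2, 292.4]
ee_rot: [0.748, -0.664, 0.0, -0.0]
contact_force: [0.4, 0.1, -2.0]
gripper_width: 43.0
```

send_rows(translation=[[-49.2,12.1,2.4],[-49.3,12.2,1.8],[-49.2,12.2,1],[-49.2,12.4,0.3],[-49.3,12.3,-0.4]], dr=[[3.3,0,0],[3.3,0,0],[3.3,0,0],[3.3,0,0],[3.3,0,0]], grip=[38,38,38,38,38])

```text
clock: 6.4
position: [525.5, -27.8, 278.2]
ee_rot: [0.74, -0.657, 0.096, -0.108]
contact_force: [0.2, 1.2, -0.9]
gripper_width: 42.9
```

send_rows(translation=[[-49.2,12.2,-1.1],[-49.2,12.2,-1.8],[-49.3,12.1,-2.5],[-49.2,11.9,-3.2],[0,0,0]], dr=[[3.3,0,0],[3.3,0,0],[3.3,0,0],[3.3,0,0],[0,0,0]], grip=[38,38,38,38,38])

```text
clock: 7.02
position: [455.5, 156.5, 267.6]
ee_rot: [0.725, -0.641, 0.169, -0.188]
contact_force: [-1.0, -0.7, -0.1]
gripper_width: 42.8
```

Run:
```python
from h import *
show()
for c in("scene","wrist"): snap(c,c+"4")
print(net("left_mouth","wrist"),net("left_mouth","scene"),net("flap_handle","wrist"),net("right_mouth","wrist"))
snap("wrist","wrist5")
show()
```

```text
t 7.03 p [455.5 156.5 267.6] x [ 0.122 -0.992  0.003] z [ 0.486  0.057 -0.872] j [ 0.81 -0.13 -0.81  0.62 -0.57 -1.16] F [-1.  -0.7 -0.1] g 42.8
[([524.3, 167.4, 146.0], 0.85)] [([525.0, 168.5, 145.3], 0.88)] [([514.3, 59.1, 185.0], 0.7), ([533.1, 56.2, 146.8], 0.2)] [([534.2, 56.1, 146.9], 0.7)]
t 7.38 p [458.3 155.  269.1] x [ 0.115 -0.993  0.001] z [ 0.488  0.056 -0.871] j [ 0.81 -0.12 -0.8   0.62 -0.57 -1.16] F [-0.2 -0.3 -0.7] g 43.1
```

View pics/scene4.png

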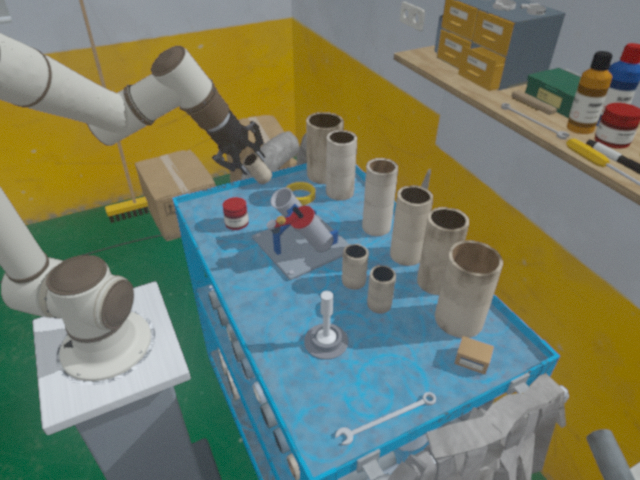

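View pics/wrist5.png

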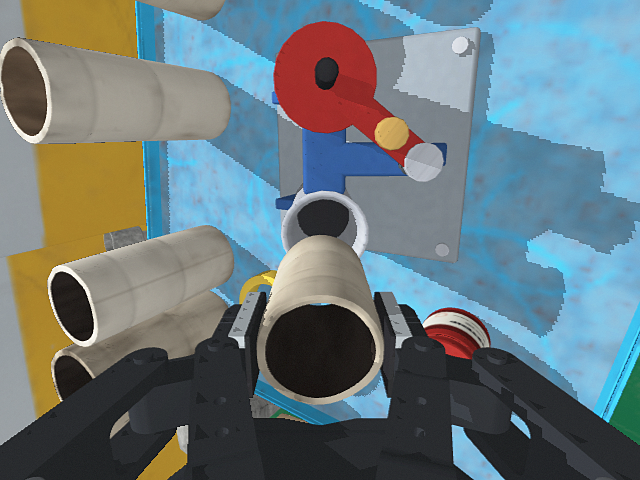

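Run:
```python
from h import *
s,R=show()
ci=arm.camera_info("wrist")
for m in ([524,170.5,145.5],[524.5,168.5,145.5],[524,167,146]):
    u=np.array([-.5*np.cos(.122),-.5*np.sin(.122),.866]); m=np.array(m)
    e1=np.array([np.sin(.122),-np.cos(.122),0]); e2=np.cross(u,e1)
    print(m,proj(m,ci).round(1),[proj(m+29.5*(e1*np.cos(t)+e2*np.sin(t)),ci).round(0).tolist() for t in np.arange(0,6.28,np.pi/4)])
im=cv2.imread("pics/wrist5.png")
cv2.imwrite("pics/w5c.png",cv2.resize(im[170:290,260:390],None,fx=6,fy=5,interpolation=cv2.INTER_CUBIC))
```

```text
t 7.38 p [458.3 155.  269.1] x [ 0.115 -0.993  0.001] z [ 0.488  0.056 -0.871] j [ 0.81 -0.12 -0.8   0.62 -0.57 -1.16] F [-0.2 -0.3 -0.7] g 43.1
[524.  170.5 145.5] [322.1 236.8] [[322.0, 199.0], [294.0, 211.0], [284.0, 237.0], [296.0, 263.0], [322.0, 273.0], [349.0, 262.0], [360.0, 236.0], [349.0, 210.0]]
[524.5 168.5 145.5] [321.8 234.2] [[322.0, 196.0], [294.0, 208.0], [284.0, 235.0], [295.0, 260.0], [322.0, 270.0], [348.0, 260.0], [360.0, 234.0], [349.0, 207.0]]
[524 167 146] [322.3 232.7] [[322.0, 195.0], [294.0, 206.0], [284.0, 233.0], [296.0, 259.0], [322.0, 269.0], [349.0, 258.0], [361.0, 232.0], [350.0, 206.0]]
```

View pics/w5c.png

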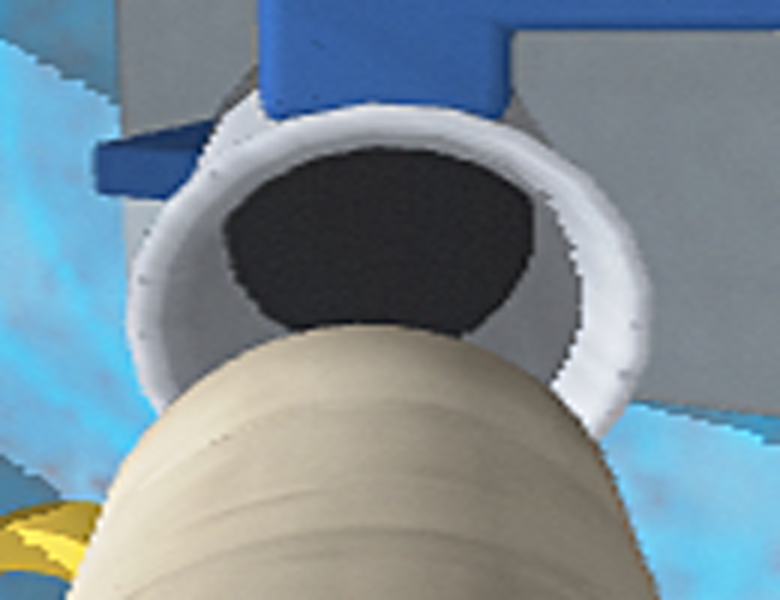

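Run:
```python
from h import *
u=np.array([-.5*np.cos(.122),-.5*np.sin(.122),.866]); m=np.array([523.3,168.4,144.8])
x=np.array([np.sin(.122),-np.cos(.122),0])
Rt=Rzx(-u,x)
plan([(m+65*u+.5*x,Rt,5),(m+20*u+.5*x,None,5)],dv=20)
```

```text
t 7.38 p [458.3 155.  269.1] x [ 0.115 -0.993  0.001] z [ 0.488  0.056 -0.871] j [ 0.81 -0.12 -0.8   0.62 -0.57 -1.16] F [-0.2 -0.3 -0.7] g 43.1
0 [-1.0, 0.8, 15.1] [0.1, -0.0, -0.1]
1 [-1.1, 0.9, 15.2] [0.1, -0.0, -0.1]
2 [-1.0, 0.8, 15.1] [0.1, -0.0, -0.1]
3 [-1.0, 0.9, 15.2] [0.1, -0.0, -0.1]
4 [-1.1, 1.0, 15.1] [0.1, -0.0, -0.1]
  -> at [491.1 164.  201.1]
5 [-0.0, -0.0, 9.0] [0.0, 0.0, 0.0]
6 [-0.1, -0.0, 9.0] [0.0, 0.0, 0.0]
7 [0.0, -0.1, 9.0] [0.0, 0.0, 0.0]
8 [-0.0, 0.0, 9.0] [0.0, 0.0, 0.0]
9 [-0.0, -0.0, 9.0] [0.0, 0.0, 0.0]
  -> at [513.4 166.6 162.1]
```

send_rows(translation=[[-1,0.9,15],[-1,0.9,15],[-1,0.9,15],[-1,0.9,15],[-1.2,0.9,15.7]], dr=[[0.1,0,-0.1],[0.1,0,-0.1],[0.1,0,-0.1],[0.1,0,-0.1],[0.1,0,-0.1]], grip=[38,38,38,38,38])

```text
clock: 8.0
position: [491.2, 164.7, 200.6]
ee_rot: [0.725, -0.639, 0.173, -0.192]
contact_force: [0.8, -0.2, -1.0]
gripper_width: 43.0
```

Run:
```python
from h import *
show()
snap("wrist","wrist6")
snap("scene","scene6")
show()
im=cv2.imread("pics/scene6.png")
cv2.imwrite("pics/s6c.png",cv2.resize(im[110:290,180:380],None,fx=4,fy=3.3,interpolation=cv2.INTER_CUBIC))
```

```text
t 8.0 p [491.2 164.7 200.6] x [ 0.124 -0.992  0.005] z [ 0.495  0.057 -0.867] j [ 0.62  0.02 -0.94  1.05 -0.28 -1.47] F [ 0.8 -0.2 -1. ] g 43.0
t 8.1 p [490.6 162.8 198.9] x [ 0.122 -0.992  0.008] z [ 0.492  0.053 -0.869] j [ 0.62  0.02 -0.94  1.05 -0.28 -1.47] F [-0.2 -1.4 -1.3] g 42.7
```

View pics/wrist6.png

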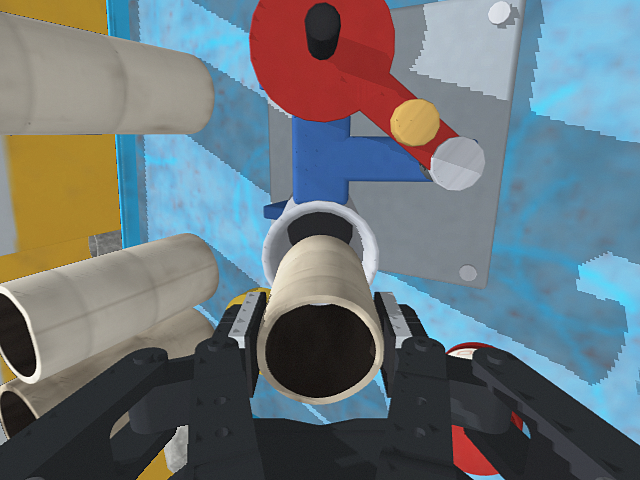

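View pics/s6c.png

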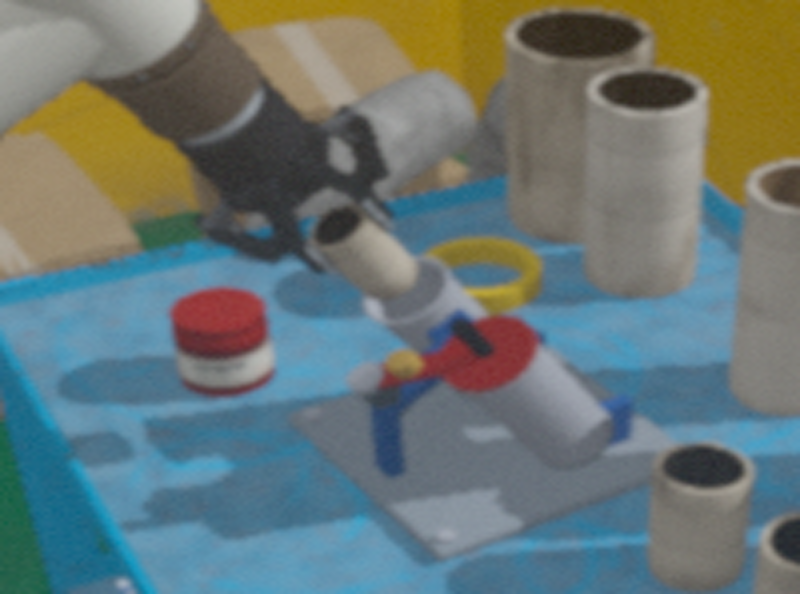

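```bash
cat > fk.py <<'E'
import json,numpy as np
from scipy.optimize import least_squares
from scipy.spatial.transform import Rotation as Rn
L=[json.loads(l) for l in open("log.txt")]
J=np.array([l[0] for l in L]);P=np.array([l[1] for l in L]);Q=np.array([l[2] for l in L])
def rot(ax,a):
    return Rn.from_rotvec(np.array(ax)*a).as_matrix()
def fk(x,j,s4=1,s6=1):
    a1,o,h,L2,e,L3,y4,z4,x5,Lt=x
    R=rot([0,0,1],j[0]); p=R@[a1,o,h]
    R=R@rot([0,1,0],j[1]); p=p+R@[0,0,L2]
    R=R@rot([0,1,0],-j[2]); p=p+R@[L3,0,e]
    R=R@rot([1,0,0],s4*j[3]); p=p+R@[0,y4,z4]
    # tool frame: at j5=0 tool z along forearm x
    R=R@rot([0,1,0],-j[4]); p=p+R@[0,0,x5]
    # tool z = forearm x rotated
    R=R@np.array([[0,0,1],[0,1,0],[-1,0,0]]).T if False else R
    B=np.array([[0,0,1],[-1,0,0],[0,-1,0]],float) # cols: tool x=-y, tool y=-z, tool z=x
    R=R@B@rot([0,0,1],s6*j[5]); p=p+R@[0,0,Lt]
    return p,R
if __name__=="__main__":
    x0=[0,-160,300,550,0,420,0,0,0,250]
    reg=np.array([0,-160,300,500,0,420,0,0,0,250])
    best=None
    for s4 in(1,-1):
      for s6 in(1,-1):
        def res(x):
            r=[]
            for j,p,q in zip(J,P,Q):
                pp,RR=fk(x,j,s4,s6); r+=list(pp-p)
            return np.r_[r,(x-reg)*.002]
        s=least_squares(res,x0)
        er=[np.degrees(np.linalg.norm((Rn.from_matrix(fk(s.x,j,s4,s6)[1]).inv()*Rn.from_quat(q)).as_rotvec())) for j,q in zip(J,Q)]
        print(s4,s6,round(s.cost,1),s.x.round(1),np.round(er,1))
        print(np.abs(s.fun[:-10]).reshape(-1,3).max(1).round(1))
E
python3 fk.py
```

```text
1 1 2277.9 [-334.8 -358.9 -679.4   60.6 1033.9  416.   197.3 -805.   495.6 -772.5] [29.6 33.1 33.2 33.2 33.3 33.3 33.3 79.2 79.2 79.2 79.2 56.7 56.8]
[50.3  8.1  9.3  9.9  7.7  7.7  7.7  7.8 11.7 11.7 11.7 10.1 13.8]
1 -1 2277.9 [-334.8 -358.9 -679.4   60.6 1033.9  416.   197.3 -805.   495.6 -772.5] [0.000e+00 0.000e+00 0.000e+00 0.000e+00 1.000e-01 1.000e-01 1.000e-01
 7.100e+01 7.080e+01 7.080e+01 7.080e+01 1.205e+02 1.201e+02]
[50.3  8.1  9.3  9.9  7.7  7.7  7.7  7.8 11.7 11.7 11.7 10.1 13.8]
-1 1 0.2 [  -0.    -0.   160.6  564.9    0.   421.8 -159.8   -0.     0.   297.7] [ 29.6  33.1  33.2  33.2  33.3  33.3  33.3 133.4 133.2 133.2 133.2 168.4
 168. ]
[0. 0. 0. 0. 0. 0. 0. 0. 0. 0. 0. 0. 0.]
-1 -1 0.2 [  -0.    -0.   160.6  564.9    0.   421.8 -159.8   -0.     0.   297.7] [0. 0. 0. 0. 0. 0. 0. 0. 0. 0. 0. 0. 0.]
[0. 0. 0. 0. 0. 0. 0. 0. 0. 0. 0. 0. 0.]
```

```bash
cat >> fk.py <<'E'
X=np.array([0,0,160.6,564.9,0,421.8,-159.8,0,0,297.7])
LO=np.array([-3.14,-1.21,-1.07,-3.16,-2.99,-3.1]);HI=np.array([3.14,2.06,1.41,2.05,-.16,3.1])
def ik(p,R,j0,X=X):
    def f(j):
        pp,RR=fk(X,j,-1,-1); return np.r_[(pp-p)/100,Rn.from_matrix(RR.T@R).as_rotvec()*3]
    s=least_squares(f,np.clip(j0,LO+1e-3,HI-1e-3),bounds=(LO,HI)); return s.x,np.linalg.norm(s.fun)
E
python3 - <<'E'
from h import *
from fk import *
u=np.array([-.5*np.cos(.122),-.5*np.sin(.122),.866]); m=np.array([523.3,168.4,144.8])
x=np.array([np.sin(.122),-np.cos(.122),0])
Rt=Rzx(-u,x)
j=np.array(st()["joints"])
for d in (65,55,45,35,30,25,20,10,0):
    j,e=ik(m+d*u+.5*x,Rt,j); print(d,j.round(2),round(e,4))
rng=np.random.default_rng(0)
for d in (65,20):
  sols=set()
  for yaw in (0,np.pi):
    for k in range(60):
      jj,e=ik(m+d*u,Rt@rot([0,0,1],yaw),rng.uniform(LO,HI))
      if e<1e-4: sols.add((round(yaw,1),)+tuple(jj.round(2)))
  print(d); [print(s) for s in sorted(sols)]
E
```

```text
65 [ 0.61  0.02 -0.95  1.06 -0.27 -1.47] 0.0
55 [ 0.56  0.04 -0.96  1.18 -0.23 -1.56] 0.0
45 [ 0.49  0.06 -0.98  1.35 -0.18 -1.66] 0.0
35 [ 0.44  0.08 -0.98  1.46 -0.16 -1.73] 0.021
30 [ 0.44  0.09 -0.98  1.47 -0.16 -1.74] 0.0413
25 [ 0.43  0.1  -0.97  1.48 -0.16 -1.75] 0.0612
20 [ 0.43  0.11 -0.97  1.49 -0.16 -1.76] 0.0808
10 [ 0.42  0.13 -0.96  1.53 -0.16 -1.79] 0.1189
0 [ 0.4   0.15 -0.96  1.58 -0.16 -1.83] 0.1554
65
(0, np.float64(0.62), np.float64(0.02), np.float64(-0.95), np.float64(1.06), np.float64(-0.28), np.float64(-1.48))
(3.1, np.float64(0.62), np.float64(0.02), np.float64(-0.95), np.float64(1.06), np.float64(-0.28), np.float64(1.67))
20
```

Run:
```python
from h import *
from fk import *
u=np.array([-.5*np.cos(.122),-.5*np.sin(.122),.866]); m=np.array([523.3,168.4,144.8])
x=np.array([np.sin(.122),-np.cos(.122),0]); y=np.cross(-u,x)
Rt=Rzx(-u,x)
j0=np.array(st()["joints"])
rng=np.random.default_rng(1)
for dep in (0,10,20,30):
  best=[]
  for ang in (0,2,4,6,8,10,12):
    for az in np.arange(0,360,30):
      w=np.radians(ang)*(x*np.cos(np.radians(az))+y*np.sin(np.radians(az)))
      R=Rn.from_rotvec(w).as_matrix()@Rt
      p=m-dep*u-45*R[:,2]
      for js in (j0,j0+rng.normal(0,.2,6)):
        j,e=ik(p,R,js)
        if e<1e-3: best.append((ang,az,j.round(2))); break
    if best and ang>=best[0][0]+2: break
  print(dep); [print(b) for b in best[:10]]
```

```text
0
(0, np.int64(0), array([ 0.49,  0.06, -0.98,  1.34, -0.19, -1.66]))
(0, np.int64(30), array([ 0.49,  0.06, -0.98,  1.34, -0.19, -1.66]))
(0, np.int64(60), array([ 0.49,  0.06, -0.98,  1.34, -0.19, -1.66]))
(0, np.int64(90), array([ 0.49,  0.06, -0.98,  1.34, -0.19, -1.66]))
(0, np.int64(120), array([ 0.49,  0.06, -0.98,  1.34, -0.19, -1.66]))
(0, np.int64(150), array([ 0.49,  0.06, -0.98,  1.34, -0.19, -1.66]))
(0, np.int64(180), array([ 0.49,  0.06, -0.98,  1.34, -0.19, -1.66]))
(0, np.int64(210), array([ 0.49,  0.06, -0.98,  1.34, -0.19, -1.66]))
(0, np.int64(240), array([ 0.49,  0.06, -0.98,  1.34, -0.19, -1.66]))
(0, np.int64(270), array([ 0.49,  0.06, -0.98,  1.34, -0.19, -1.66]))
10
(2, np.int64(90), array([ 0.46,  0.08, -0.98,  1.47, -0.2 , -1.77]))
(2, np.int64(120), array([ 0.53,  0.09, -0.96,  1.28, -0.23, -1.64]))
(2, np.int64(150), array([ 0.56,  0.09, -0.94,  1.16, -0.24, -1.54]))
(2, np.int64(180), array([ 0.57,  0.09, -0.93,  1.11, -0.23, -1.49]))
(2, np.int64(210), array([ 0.54,  0.08, -0.95,  1.15, -0.19, -1.51]))
(4, np.int64(60), array([ 0.37,  0.08, -1.  ,  1.77
[... 997 characters left out ...]
30
(4, np.int64(90), array([ 0.39,  0.13, -0.98,  1.7 , -0.2 , -1.94]))
(4, np.int64(120), array([ 0.51,  0.14, -0.95,  1.36, -0.24, -1.71]))
(4, np.int64(150), array([ 0.57,  0.14, -0.91,  1.13, -0.25, -1.52]))
(4, np.int64(180), array([ 0.58,  0.14, -0.9 ,  1.01, -0.23, -1.41]))
(4, np.int64(210), array([ 0.53,  0.13, -0.92,  1.08, -0.17, -1.44]))
(6, np.int64(90), array([ 0.46,  0.14, -0.97,  1.58, -0.27, -1.89]))
(6, np.int64(120), array([ 0.59,  0.15, -0.92,  1.19, -0.31, -1.6 ]))
(6, np.int64(150), array([ 0.64,  0.15, -0.85,  0.91, -0.33, -1.37]))
(6, np.int64(180), array([ 0.65,  0.15, -0.82,  0.73, -0.31, -1.19]))
(6, np.int64(210), array([ 0.62,  0.14, -0.83,  0.69, -0.25, -1.13]))
```

Run:
```python
from h import *
from fk import *
u=np.array([-.5*np.cos(.122),-.5*np.sin(.122),.866]); m=np.array([523.3,168.4,144.8])
x=np.array([np.sin(.122),-np.cos(.122),0]); y=np.cross(-u,x)
Rt=Rzx(-u,x)
w=np.radians(5)*(x*np.cos(np.radians(150))+y*np.sin(np.radians(150)))
R=Rn.from_rotvec(w).as_matrix()@Rt
q=lambda dep: m-dep*u-45*R[:,2]+.5*x
j=st()["joints"]
for d in (-5,10,20,30): j,e=ik(q(d),R,j); print(d,j.round(2),round(e,4))
plan([(q(-5),R,5),(q(30),None,5)],dv=20)
```

```text
-5 [ 0.7   0.08 -0.84  0.77 -0.4  -1.27] 0.0
10 [ 0.67  0.11 -0.86  0.85 -0.36 -1.33] 0.0
20 [ 0.64  0.13 -0.87  0.92 -0.32 -1.38] 0.0
30 [ 0.61  0.15 -0.88  1.   -0.29 -1.44] 0.0
t 8.1 p [490.6 162.8 198.9] x [ 0.122 -0.992  0.008] z [ 0.492  0.053 -0.869] j [ 0.62  0.02 -0.94  1.05 -0.28 -1.47] F [-0.2 -1.4 -1.3] g 42.7
0 [-0.6, -1.0, 2.7] [-0.8, 0.4, 0.1]
1 [-0.7, -1.1, 2.7] [-0.8, 0.4, 0.1]
2 [-0.6, -1.1, 2.7] [-0.8, 0.4, 0.1]
3 [-0.7, -1.2, 2.6] [-0.8, 0.4, 0.1]
4 [-0.7, -1.1, 2.6] [-0.8, 0.4, 0.1]
  -> at [501.3 167.2 189.7]
5 [-0.3, -0.5, 7.0] [0.0, 0.0, 0.0]
6 [-0.3, -0.6, 7.0] [0.0, 0.0, 0.0]
7 [-0.3, -0.5, 7.0] [0.0, 0.0, 0.0]
8 [-0.3, -0.5, 6.9] [0.0, 0.0, 0.0]
9 [-0.3, -0.6, 7.0] [0.0, 0.0, 0.0]
  -> at [518.7 169.3 159.4]
```

send_rows(translation=[[-0.6,-1,2.7],[-0.7,-1.1,2.7],[-0.7,-1.1,2.7],[-0.7,-1.2,2.6],[-0.7,-1.1,2.6]], dr=[[-0.8,0.4,0.1],[-0.8,0.4,0.1],[-0.8,0.4,0.1],[-0.8,0.4,0.1],[-0.8,0.4,0.1]], grip=[38,38,38,38,38])

```text
clock: 8.72
position: [501.4, 169.2, 192.3]
ee_rot: [0.725, -0.651, 0.162, -0.156]
contact_force: [1.0, 0.1, -1.8]
gripper_width: 43.1
```

Run:
```python
from h import *
snap("wrist","wrist7")
snap("scene","scene7")
show()
im=cv2.imread("pics/scene7.png")
cv2.imwrite("pics/s7c.png",cv2.resize(im[150:250,240:340],None,fx=6,fy=6,interpolation=cv2.INTER_CUBIC))
```

```text
t 8.82 p [501.8 169.8 192.4] x [ 0.1   -0.994  0.031] z [ 0.438  0.016 -0.899] j [ 0.71  0.08 -0.83  0.77 -0.4  -1.27] F [-0.5  0.8 -1.2] g 42.9
```

View pics/wrist7.png

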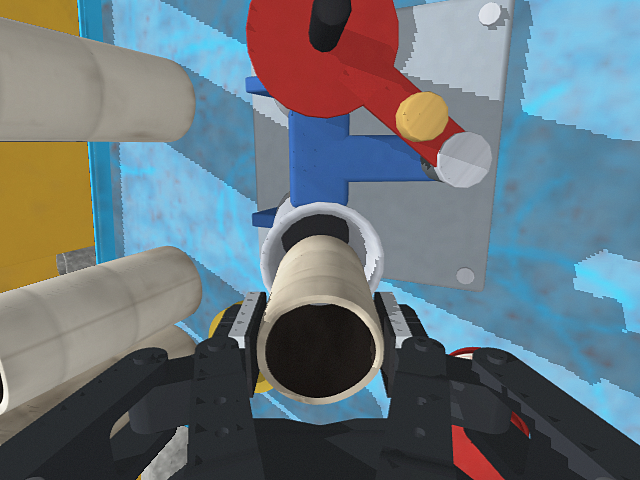

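View pics/s7c.png

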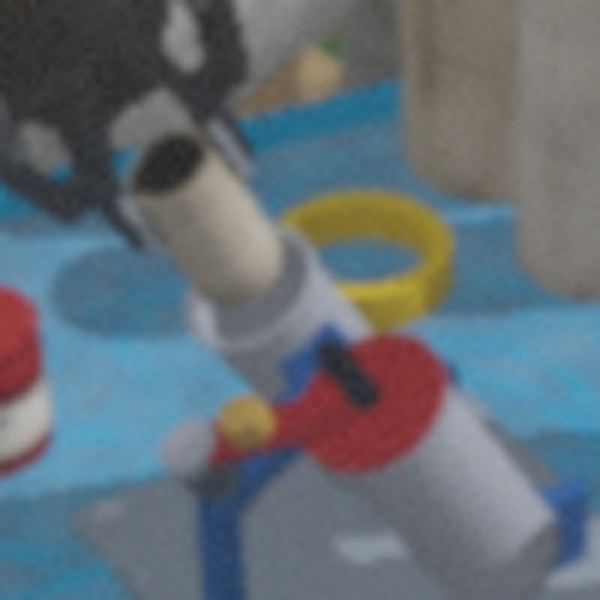

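```bash
cat >> h.py <<'E'
U=np.array([-.5*np.cos(.122),-.5*np.sin(.122),.866]); MX=np.array([np.sin(.122),-np.cos(.122),0]); MY=np.cross(-U,MX); RT=Rzx(-U,MX)
def circ(c,a,b,r,ci): return np.array([proj(c+r*(a*np.cos(t)+b*np.sin(t)),ci) for t in np.linspace(0,2*np.pi,40)])
E
python3 - <<'E'
from h import *
s,R=show(); p=s["position"]; m=np.array([523.3,168.4,144.8])
for cam,f,c in(("wrist","wrist7",(230,180,180,160)),("scene","scene7",(240,150,100,100))):
    ci=arm.camera_info(cam); im=cv2.imread(f"pics/{f}.png"); x0,y0,w,h=c
    k=600//w; im=cv2.resize(im[y0:y0+h,x0:x0+w],None,fx=k,fy=k,interpolation=cv2.INTER_CUBIC)
    def dr(pts,col): cv2.polylines(im,[((pts-[x0,y0]+.5)*k).astype(np.int32)],True,col,1)
    dr(circ(m,MX,MY,29.5,ci),(0,0,255)); dr(circ(m,MX,MY,33,ci),(0,255,255))
    dr(circ(p+45*R[:,2],R[:,0],R[:,1],22.5,ci),(0,255,0)); dr(circ(p-30*R[:,2],R[:,0],R[:,1],22.5,ci),(255,0,255))
    cv2.imwrite(f"pics/{f}o.png",im)
E
```

```text
t 8.82 p [501.8 169.8 192.4] x [ 0.1   -0.994  0.031] z [ 0.438  0.016 -0.899] j [ 0.71  0.08 -0.83  0.77 -0.4  -1.27] F [-0.5  0.8 -1.2] g 42.9
```

View pics/wrist7o.png

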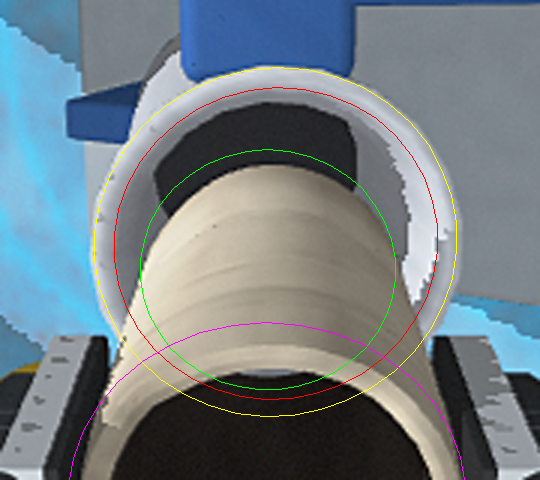

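View pics/scene7o.png

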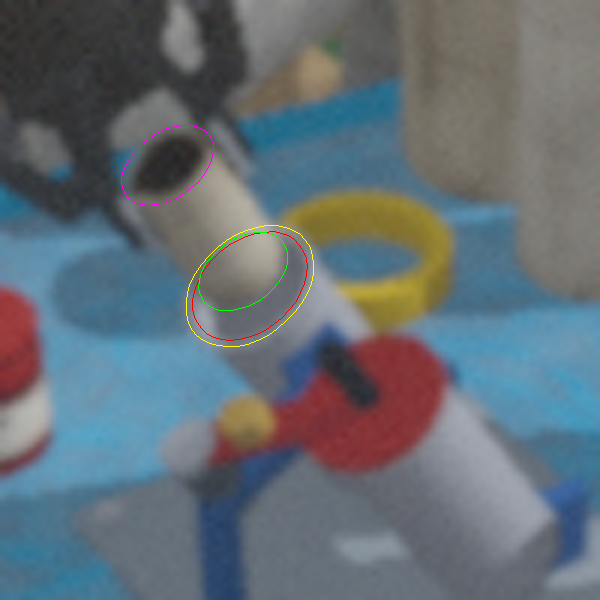

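Run:
```python
from h import *
s,R=show(); p=s["position"]; m=np.array([523.3,168.4,144.8])
B=p+45*R[:,2]-2*R[:,0]+.7*R[:,1]
d=B-m; print("along",d@U,"lat x,y",d@MX,d@MY)
tgt=p+R@[0,0,0]-MX*(d@MX)-MY*(d@MY)
plan([(tgt-U*(d@U+30),None,8)],dv=20)
```

```text
t 8.82 p [501.8 169.8 192.4] x [ 0.1   -0.994  0.031] z [ 0.438  0.016 -0.899] j [ 0.71  0.08 -0.83  0.77 -0.4  -1.27] F [-0.5  0.8 -1.2] g 42.9
along 6.984563160134108 lat x,y -4.358907988700005 -1.565073998367443
t 8.82 p [501.8 169.8 192.4] x [ 0.1   -0.994  0.031] z [ 0.438  0.016 -0.899] j [ 0.71  0.08 -0.83  0.77 -0.4  -1.27] F [-0.5  0.8 -1.2] g 42.9
0 [0.4, -0.1, 4.6] [0.0, 0.0, 0.0]
1 [0.3, -0.2, 4.7] [0.0, 0.0, 0.0]
2 [0.4, -0.1, 4.6] [0.0, 0.0, 0.0]
3 [0.4, -0.1, 4.7] [0.0, 0.0, 0.0]
4 [0.4, -0.2, 4.6] [0.0, 0.0, 0.0]
5 [0.3, -0.1, 4.7] [0.0, 0.0, 0.0]
6 [0.4, -0.1, 4.6] [0.0, 0.0, 0.0]
7 [0.4, -0.2, 4.6] [0.0, 0.0, 0.0]
  -> at [519.3 167.6 159.7]
```

send_rows(translation=[[4.3,1.6,0],[-0.3,-0.6,7],[-0.3,-0.6,7],[-0.3,-0.6,7],[0,0,0]], dr=[[0,0,0],[0,0,0],[0,0,0],[0,0,0],[0,0,0]], grip=[38,38,38,38,38])

```text
clock: 9.45
position: [510.5, 165.2, 171.9]
ee_rot: [0.725, -0.651, 0.162, -0.155]
contact_force: [0.2, 0.4, -1.1]
gripper_width: 43.0
```

Run:
```python
from h import *
snap("wrist","wrist8"); snap("scene","scene8")
s,R=show(); p=s["position"]; m=np.array([523.3,168.4,144.8])
B=p+45*R[:,2]-2*R[:,0]+.7*R[:,1]
d=B-m; print("along",d@U,"lat x,y",d@MX,d@MY)
im=np.hstack([cv2.resize(cv2.imread("pics/wrist8.png")[180:340,230:410],(450,400)),cv2.resize(cv2.imread("pics/scene8.png")[150:250,240:340],(400,400))])
cv2.imwrite("pics/c8.png",im[:,:800])
```

```text
t 9.55 p [510.7 165.8 172.8] x [ 0.1   -0.994  0.033] z [ 0.437  0.014 -0.899] j [ 0.65  0.11 -0.87  0.89 -0.33 -1.36] F [-0.8  0.5 -1.4] g 43.3
along -14.261430763333397 lat x,y 0.8413276005853815 1.0424452851336339
```

View pics/c8.png

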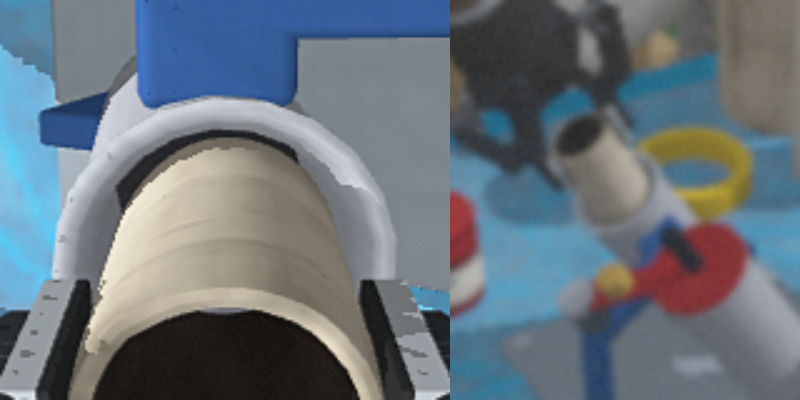

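send_rows(translation=[[-0.3,-0.6,7],[-0.3,-0.6,7],[0,0,0],[0,0,0],[0,0,0]], dr=[[0,0,0],[0,0,0],[0,0,0],[0,0,0],[0,0,0]], grip=[38,38,38,55,70])

```text
clock: 10.18
position: [518.2, 167.6, 161.7]
ee_rot: [0.725, -0.651, 0.162, -0.156]
contact_force: [0.1, -0.9, 0.6]
gripper_width: 69.7
```

Run:
```python
from h import *
snap("wrist","wrist9"); snap("scene","scene9")
s,R=show()
im=np.hstack([cv2.resize(cv2.imread("pics/wrist9.png")[180:340,230:410],(450,400)),cv2.resize(cv2.imread("pics/scene9.png")[150:250,240:340],(400,400))])
cv2.imwrite("pics/c9.png",im[:,:800])
```

```text
t 10.28 p [518.1 167.5 161.5] x [ 0.101 -0.994  0.032] z [ 0.438  0.016 -0.899] j [ 0.6   0.14 -0.89  1.01 -0.28 -1.44] F [-0.1  0.5  0.4] g 69.9
```

View pics/c9.png

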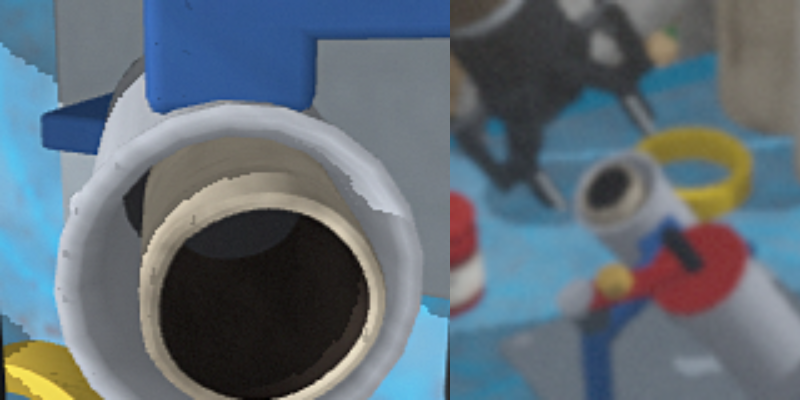

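Run:
```python
from h import *
from fk import ik
s=st(); p=s["position"]
Rd=Rzx([0,0,-1],MX)
print(ik(np.array([458,-222,270.]),Rd,np.array([0,.3,0,0,-1.2,.3])))
plan([(p+70*U,None,3),((450,40,285),Rn.from_rotvec(np.radians(15)*MX*-1).as_matrix()@RT,6),((458,-222,270),Rd,6)],dv=50)
```

```text
(array([-1.31975486e-01,  1.58695083e-01, -2.06661392e-01, -4.77223342e-17,
       -1.20543985e+00,  2.53975486e-01]), np.float64(1.8012540989128884e-15))
t 10.28 p [518.1 167.5 161.5] x [ 0.101 -0.994  0.032] z [ 0.438  0.016 -0.899] j [ 0.6   0.14 -0.89  1.01 -0.28 -1.44] F [-0.1  0.5  0.4] g 69.9
0 [0.9, 1.6, -23.3] [0.0, 0.0, 0.0]
1 [0.9, 1.7, -23.2] [0.0, 0.0, 0.0]
2 [0.9, 1.6, -23.3] [0.0, 0.0, 0.0]
  -> at [483.4 163.2 222.1]
3 [20.2, 2.5, -12.2] [-1.8, -0.4, -0.1]
4 [20.1, 3.0, -12.2] [-1.8, -0.4, -0.1]
5 [20.0, 3.4, -12.3] [-1.8, -0.4, -0.1]
6 [19.9, 3.8, -12.3] [-1.8, -0.4, -0.1]
7 [19.8, 4.2, -12.3] [-1.8, -0.4, -0.1]
8 [19.7, 4.6, -12.3] [-1.8, -0.4, -0.1]
  -> at [450.  40. 285.]
9 [43.5, 4.6, 1.2] [-2.5, 0.0, 0.0]
10 [43.5, 4.6, 1.4] [-2.5, 0.0, 0.0]
11 [43.5, 4.5, 1.5] [-2.5, 0.0, 0.0]
12 [43.5, 4.4, 1.8] [-2.5, 0.0, 0.0]
13 [43.5, 4.4, 2.0] [-2.5, 0.0, 0.0]
14 [43.5, 4.2, 2.1] [-2.5, 0.0, 0.0]
  -> at [ 458. -222.  270.]
```

send_rows(translation=[[0.9,1.6,-23.3],[0.9,1.6,-23.3],[0.9,1.6,-23.3],[20.2,2.5,-12.2],[20.1,3,-12.2]], dr=[[0,0,0],[0,0,0],[0,0,0],[-1.8,-0.4,-0.1],[-1.8,-0.4,-0.1]], grip=[80,85,85,85,85])

```text
clock: 10.9
position: [471.5, 121.9, 243.3]
ee_rot: [0.733, -0.653, 0.136, -0.137]
contact_force: [-0.2, -0.5, 0.3]
gripper_width: 85.0
```

send_rows(translation=[[20,3.4,-12.3],[19.9,3.8,-12.3],[19.8,4.2,-12.3],[19.7,4.6,-12.3],[43.5,4.6,1.2]], dr=[[-1.8,-0.4,-0.1],[-1.8,-0.4,-0.1],[-1.8,-0.4,-0.1],[-1.8,-0.4,-0.1],[-2.5,0,0]], grip=[85,85,85,85,85])

```text
clock: 11.52
position: [451.5, -3.6, 283.9]
ee_rot: [0.746, -0.656, 0.072, -0.085]
contact_force: [0.8, -0.3, 0.3]
gripper_width: 84.8
```

send_rows(translation=[[43.5,4.6,1.4],[43.5,4.5,1.5],[43.5,4.4,1.8],[43.5,4.4,2],[43.5,4.2,2.1]], dr=[[-2.5,0,0],[-2.5,0,0],[-2.5,0,0],[-2.5,0,0],[-2.5,0,0]], grip=[85,85,85,85,85])

```text
clock: 12.15
position: [457.9, -223.5, 270.0]
ee_rot: [0.75, -0.661, -0.001, -0.001]
contact_force: [0.4, 1.5, -0.1]
gripper_width: 84.9
```

Run:
```python
from h import *
show()
print(net("sleeve","scene"))
snap("wrist","wrist10"); snap("scene","scene10")
print(net("tamper","wrist"),net("dock","wrist"))
s,R=show()
```

```text
t 12.15 p [ 457.9 -223.5  270. ] x [ 0.125 -0.992 -0.003] z [ 0.     0.003 -1.   ] j [-0.14  0.16 -0.2  -0.   -1.21  0.26] F [ 0.4  1.5 -0.1] g 84.9
[([615.0, -76.6, 0.8], 0.91), ([553.5, 174.3, 82.4], 0.57)]
[([456.5, -219.4, 6.1], 0.77)] []
t 12.4 p [ 457.7 -221.9  269.7] x [ 0.125 -0.992 -0.004] z [ 0.001  0.004 -1.   ] j [-0.13  0.16 -0.21 -0.   -1.21  0.26] F [ 0.2  0.3 -0.1] g 85.4
```

View pics/wrist10.png

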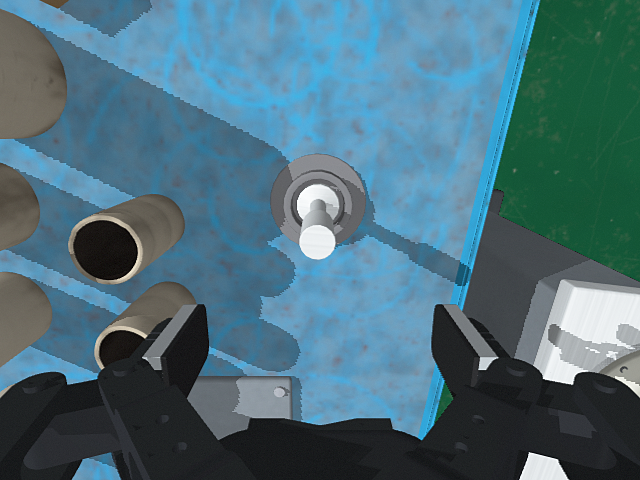

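View pics/scene10.png

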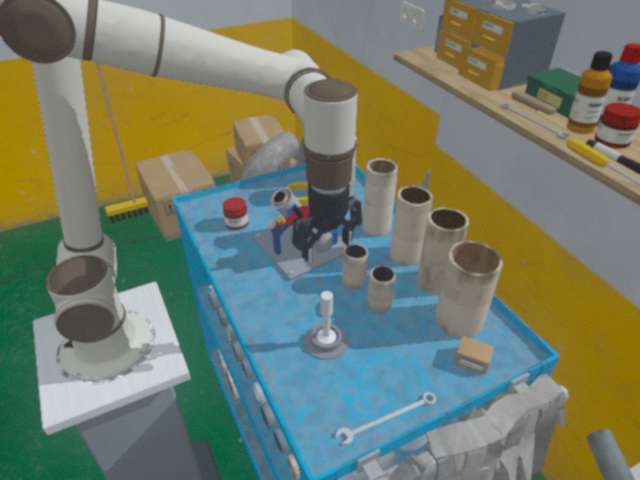

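Run:
```python
from h import *
ci=arm.camera_info("wrist")
s,R=show(); p=s["position"]
for uv,z in [((317.5,241.5),156),((299.5,241),156),((336,241),156),((318.5,201),10),((319,198),0)]:
    P=ray(uv,ci,z); print(uv,np.round(P,1),np.round(R.T@(P-p),1))
c=cv2.imread("pics/wrist10.png")[140:280,240:400]; cv2.imwrite("pics/c10.png",cv2.resize(c,None,fx=5,fy=4,interpolation=cv2.INTER_CUBIC))
```

```text
t 12.4 p [ 457.7 -221.9  269.7] x [ 0.125 -0.992 -0.004] z [ 0.001  0.004 -1.   ] j [-0.13  0.16 -0.21 -0.   -1.21  0.26] F [ 0.2  0.3 -0.1] g 85.4
(317.5, 241.5) [ 457.7 -217.5  156. ] [ -4.   -0.4 113.7]
(299.5, 241) [ 470.3 -216.3  156. ] [ -3.6 -13.1 113.7]
(336, 241) [ 444.8 -219.5  156. ] [ -3.6  12.6 113.7]
(318.5, 201) [ 457.8 -219.6   10. ] [-1.300e+00 -1.000e-01  2.597e+02]
(319, 198) [ 457.5 -221.2    0. ] [2.000e-01 5.000e-01 2.697e+02]
```

View pics/c10.png

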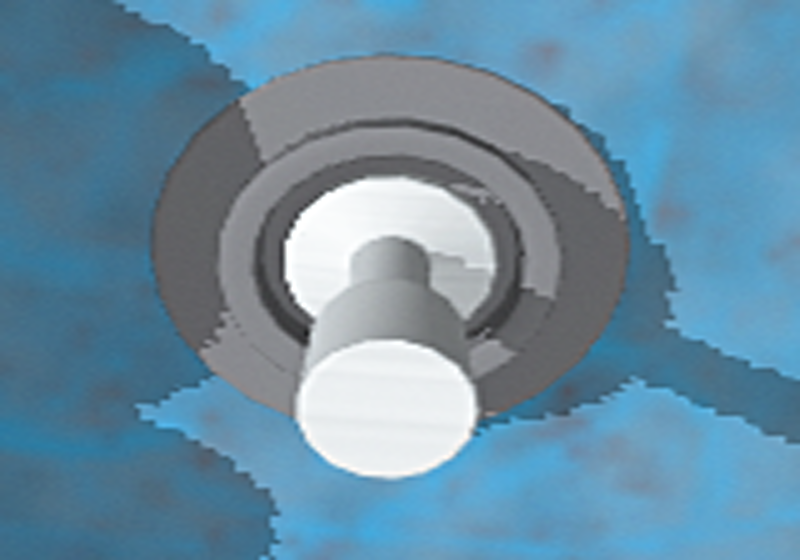

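send_rows(translation=[[-3.5,-0.3,30],[0,0,45],[0,0,45],[0,0,25],[0,0,7]], dr=[[0,0,0],[0,0,0],[0,0,0],[0,0,0],[0,0,0]], grip=[85,85,75,65,55])

```text
clock: 13.02
position: [457.1, -217.0, 117.0]
ee_rot: [0.751, -0.661, -0.002, -0.001]
contact_force: [0.3, -0.6, -0.4]
gripper_width: 55.1
```

send_rows(translation=[[0,0,0],[0,0,0],[0,0,0],[0,0,0],[0,0,0]], dr=[[0,0,0],[0,0,0],[0,0,0],[0,0,0],[0,0,0]], grip=[40,20,20,20,20])

```text
clock: 13.65
position: [459.2, -218.5, 119.6]
ee_rot: [0.75, -0.661, 0.001, -0.002]
contact_force: [-0.8, 1.3, 6.0]
gripper_width: 24.7
```

Run:
```python
from h import *
snap("wrist","wrist11"); snap("scene","scene11")
s,R=show()
```

```text
t 13.75 p [ 459.2 -218.5  119.6] x [ 0.126 -0.992 -0.002] z [ 0.005  0.002 -1.   ] j [-0.13  0.3  -0.43 -0.   -0.83  0.25] F [-0.5  1.1  5.7] g 24.8
```

View pics/wrist11.png

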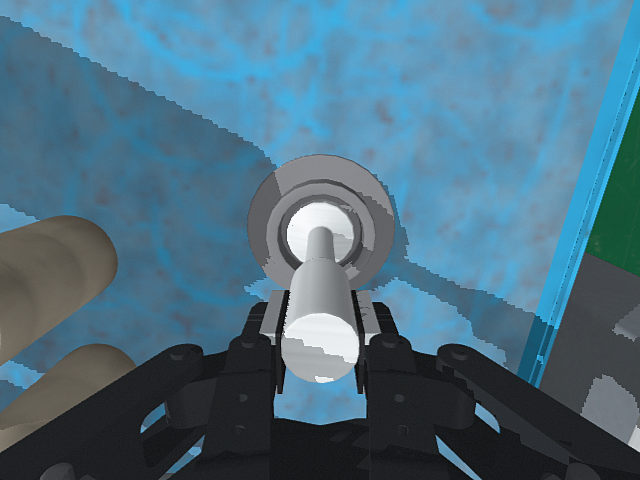

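Run:
```python
from h import *
from fk import *
m=np.array([523.3,168.4,144.8]); ci=arm.camera_info("wrist"); s,R=show(); p=s["position"]
for uv,z in [((319.5,233),20),((320,347),156),((320,225),24)]:
    P=ray(uv,ci,z); print(uv,np.round(P,1),np.round(R.T@(P-p),1))
j=s["joints"]
for d in (190,174,145,120,100,85,76,70): j,e=ik(m+d*U,RT,j); print(d,j.round(2),round(e,4))
Rm=Rn.from_rotvec(np.radians(-18)*MX).as_matrix()@RT
plan([((458,-218,335),None,5),((450,-30,340),Rm,5),(m+174*U,RT,5)],p0=[458,-218.4,118])
```

```text
t 13.75 p [ 459.2 -218.5  119.6] x [ 0.126 -0.992 -0.002] z [ 0.005  0.002 -1.   ] j [-0.13  0.3  -0.43 -0.   -0.83  0.25] F [-0.5  1.1  5.7] g 24.8
(319.5, 233) [ 459.4 -224.4   20. ] [ 6.   1.  99.6]
(320, 347) [ 458.5 -223.4  156. ] [  4.6   1.1 -36.4]
(320, 225) [ 459.9 -230.8   24. ] [12.4  1.3 95.6]
190 [ 0.9  -0.22 -0.76  0.56 -0.72 -1.15] 0.0
174 [ 0.88 -0.19 -0.78  0.59 -0.67 -1.17] 0.0
145 [ 0.83 -0.14 -0.82  0.64 -0.57 -1.2 ] 0.0
120 [ 0.78 -0.09 -0.86  0.72 -0.48 -1.25] 0.0
100 [ 0.73 -0.05 -0.89  0.8  -0.41 -1.3 ] 0.0
85 [ 0.69 -0.02 -0.91  0.89 -0.36 -1.36] 0.0
76 [ 0.66 -0.01 -0.93  0.95 -0.32 -1.41] 0.0
70 [ 0.64  0.01 -0.94  1.01 -0.3  -1.44] 0.0
t 13.75 p [ 459.2 -218.5  119.6] x [ 0.126 -0.992 -0.002] z [ 0.005  0.002 -1.   ] j [-0.13  0.3  -0.43 -0.   -0.83  0.25] F [-0.5  1.1  5.7] g 24.8
0 [-0.1, -0.2, -43.4] [0.0, 0.0, 0.0]
1 [-0.2, -0.2, -43.4] [0.0, 0.0, 0.0]
2 [-0.1, -0.3, -43.4] [0.0, 0.0, 0.0]
3 [-0.2, -0.2, -43.4] [0.0, 0.0, 0.0]
4 [-0.1, -0.2, -43.4] [0.0, 0.0, 0.0]
  -> at [ 458. -218.  335.]
5 [-37.5, -3.1, -0.9] [2.3, 0.0, 0.0]
6 [-37.5, -3.2, -0.8] [2.3, 0.0, 0.0]
7 [-37.5, -3.2, -0.7] [2.3, 0.0, 0.0]
8 [-37.5, -3.2, -0.5] [2.3, 0.0, 0.0]
9 [-37.6, -3.3, -0.5] [2.3, 0.0, 0.0]
  -> at [450. -30. 340.]
10 [-37.6, -0.2, 9.2] [3.6, 0.0, 0.0]
11 [-37.5, 0.3, 9.2] [3.6, 0.0, 0.0]
12 [-37.6, 0.9, 9.2] [3.6, 0.0, 0.0]
13 [-37.6, 1.5, 9.1] [3.6, 0.0, 0.0]
14 [-37.5, 2.0, 9.0] [3.6, 0.0, 0.0]
  -> at [437.  157.8 295.5]
```

Run:
```python
from h import *
ci=arm.camera_info("wrist")
for uv,z in [((281,348),156),((359,348),156),((320,313),156),((320,383),156),((287,233),20),((354,233),20),((320,200.5),20),((322,222),4),((247.5,222),4),((396,222),4),((321,154),4)]:
    P=ray(uv,ci,z); print(uv,np.round(P,1))
c=cv2.imread("pics/wrist11.png")[140:400,220:420]; cv2.imwrite("pics/c11.png",cv2.resize(c,None,fx=3,fy=2.3,interpolation=cv2.INTER_CUBIC))
print(ci["cam_to_world"].round(3)); print(show()[1].round(3))
```

```text
(281, 348) [ 470.8 -221.4  156. ]
(359, 348) [ 446.1 -224.6  156. ]
(320, 313) [ 460.  -235.2  156. ]
(320, 383) [ 456.8 -210.1  156. ]
(287, 233) [ 480.7 -221.7   20. ]
(354, 233) [ 436.8 -227.2   20. ]
(320, 200.5) [ 461.8 -245.9   20. ]
(322, 222) [ 458.2 -228.2    4. ]
(247.5, 222) [ 509.8 -221.7    4. ]
(396, 222) [ 407.  -234.7    4. ]
(321, 154) [ 464.7 -274.1    4. ]
[[-9.92000e-01 -1.21000e-01 -3.10000e-02  4.66427e+02]
 [-1.25000e-01  9.52000e-01  2.79000e-01 -2.89328e+02]
 [-4.00000e-03  2.81000e-01 -9.60000e-01  2.63289e+02]
 [ 0.00000e+00  0.00000e+00  0.00000e+00  1.00000e+00]]
t 13.75 p [ 459.2 -218.5  119.6] x [ 0.126 -0.992 -0.002] z [ 0.005  0.002 -1.   ] j [-0.13  0.3  -0.43 -0.   -0.83  0.25] F [-0.5  1.1  5.7] g 24.8
[[ 0.126 -0.992  0.005]
 [-0.992 -0.126  0.002]
 [-0.002 -0.005 -1.   ]]
```

View pics/c11.png

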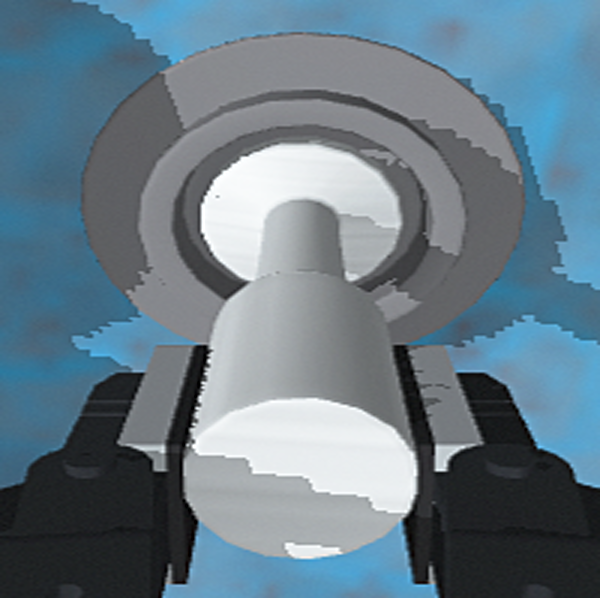

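send_rows(translation=[[-0.1,-0.2,-25],[-0.1,-0.2,-48],[-0.1,-0.2,-50],[-0.1,-0.3,-50],[-0.1,-0.2,-44]], dr=[[0,0,0],[0,0,0],[0,0,0],[0,0,0],[0,0,0]], grip=[20,20,20,20,20])

```text
clock: 14.38
position: [458.1, -218.0, 336.3]
ee_rot: [0.75, -0.662, -0.001, -0.002]
contact_force: [0.4, 0.6, -2.0]
gripper_width: 24.7
```

send_rows(translation=[[-37.5,-3.1,-0.9],[-37.5,-3.2,-0.8],[-37.5,-3.2,-0.7],[-37.5,-3.2,-0.5],[-37.5,-3.3,-0.5]], dr=[[2.3,0,0],[2.3,0,0],[2.3,0,0],[2.3,0,0],[2.3,0,0]], grip=[20,20,20,20,20])

```text
clock: 15.0
position: [449.8, -29.3, 339.4]
ee_rot: [0.746, -0.658, 0.065, -0.077]
contact_force: [0.2, 0.5, -1.0]
gripper_width: 25.1
```

Run:
```python
from h import *
m=np.array([523.3,168.4,144.8])
plan([(m+165*U-5.5*MX-MY,RT,8)])
```

```text
t 15.0 p [449.8 -29.3 339.4] x [ 0.124 -0.992 -0.004] z [ 0.198  0.029 -0.98 ] j [ 0.32 -0.09 -0.33  0.04 -1.14 -0.21] F [ 0.2  0.5 -1. ] g 25.1
0 [-24.1, -0.6, 6.8] [2.3, 0.0, 0.0]
1 [-24.0, -0.4, 6.8] [2.3, 0.0, 0.0]
2 [-24.1, -0.1, 6.8] [2.3, 0.0, 0.0]
3 [-24.1, 0.1, 6.7] [2.3, 0.0, 0.0]
4 [-24.0, 0.5, 6.8] [2.3, 0.0, 0.0]
5 [-24.1, 0.7, 6.8] [2.3, 0.0, 0.0]
6 [-24.1, 1.0, 6.7] [2.3, 0.0, 0.0]
7 [-24.0, 1.2, 6.7] [2.3, 0.0, 0.0]
  -> at [441.6 163.9 288.2]
```

send_rows(translation=[[-24.1,-0.6,6.8],[-24,-0.4,6.8],[-24.1,-0.1,6.8],[-24.1,0.1,6.7],[-24,0.5,6.8]], dr=[[2.3,0,0],[2.3,0,0],[2.3,0,0],[2.3,0,0],[2.3,0,0]], grip=[20,20,20,20,20])

```text
clock: 15.62
position: [444.6, 90.6, 307.0]
ee_rot: [0.734, -0.649, 0.131, -0.151]
contact_force: [0.0, -0.1, -1.3]
gripper_width: 24.6
```

send_rows(translation=[[-24.1,0.7,6.8],[-24.1,1,6.7],[-24,1.2,6.7],[0,0,0],[0,0,0]], dr=[[2.3,0,0],[2.3,0,0],[2.3,0,0],[0,0,0],[0,0,0]], grip=[20,20,20,20,20])

```text
clock: 16.25
position: [442.3, 162.3, 288.4]
ee_rot: [0.724, -0.64, 0.17, -0.194]
contact_force: [0.3, -0.3, -1.3]
gripper_width: 24.6
```

```bash
cat > ov.py <<'E'
from h import *
import sys
tag=sys.argv[1]; off=[float(v) for v in sys.argv[2:4]]
m=np.array([523.3,168.4,144.8])
for cam,c in(("wrist",(220,140,200,260)),("scene",(220,110,120,140))):
    ci=arm.camera_info(cam); im,_=snap(cam,cam+tag); im=im[:,:,::-1].copy(); x0,y0,w,h=c
    s=arm.read_state(); p=np.array(s["position"]);R=Rn.from_quat(s["ee_rot"]).as_matrix()
    k=2.3 if cam=="wrist" else 4.2
    im=cv2.resize(im[y0:y0+h,x0:x0+w],None,fx=k,fy=k,interpolation=cv2.INTER_CUBIC)
    def dr(pts,col): cv2.polylines(im,[((pts-[x0,y0]+.5)*k).astype(np.int32)],True,col,1)
    dr(circ(m,MX,MY,29.5,ci),(0,0,255)); dr(circ(m,MX,MY,33,ci),(0,255,255))
    o=p+R@[off[0],off[1],0]
    dr(circ(o+113.6*R[:,2],R[:,0],R[:,1],22.5,ci),(0,255,0)); dr(circ(o+99.6*R[:,2],R[:,0],R[:,1],22.5,ci),(0,255,0)); dr(circ(o-36.4*R[:,2],R[:,0],R[:,1],13,ci),(255,0,255))
    cv2.imwrite(f"pics/{cam}{tag}o.png",im)
s,R=show()
B=s["position"]+R@[off[0],off[1],113.6]-m; print("foot along",B@U,"lat",B@MX,B@MY)
E
python3 ov.py 12 5.5 1
python3 - <<'E'
import cv2,numpy as np
a=cv2.imread("pics/wrist12o.png");b=cv2.imread("pics/scene12o.png")
h=min(600,max(a.shape[0],b.shape[0]));c=np.zeros((h,800,3),np.uint8)
c[:min(h,a.shape[0]),:a.shape[1]]=a[:h];w=min(800-a.shape[1],b.shape[1]);c[:b.shape[0],a.shape[1]:a.shape[1]+w]=b[:h,:w]
cv2.imwrite("pics/o12.png",c)
E
```

```text
t 16.35 p [442.7 162.4 289. ] x [ 0.124 -0.992 -0.004] z [ 0.495  0.065 -0.866] j [ 0.87 -0.17 -0.79  0.6  -0.64 -1.17] F [-0.8  0.5 -1.8] g 24.5
foot along 51.645345158160595 lat 1.1486141118362636 -1.1599014431303019
```

View pics/wrist12o.png

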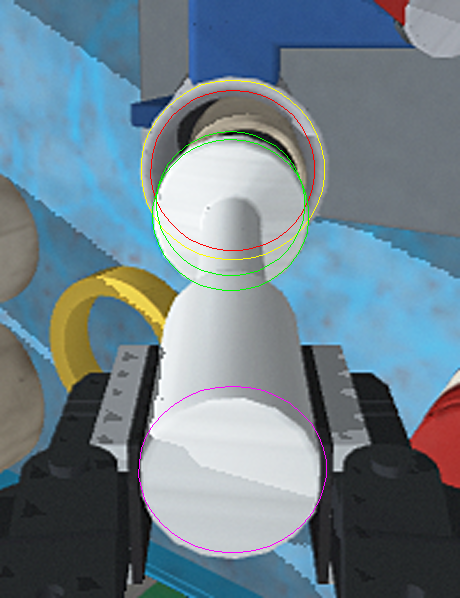

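View pics/scene12o.png

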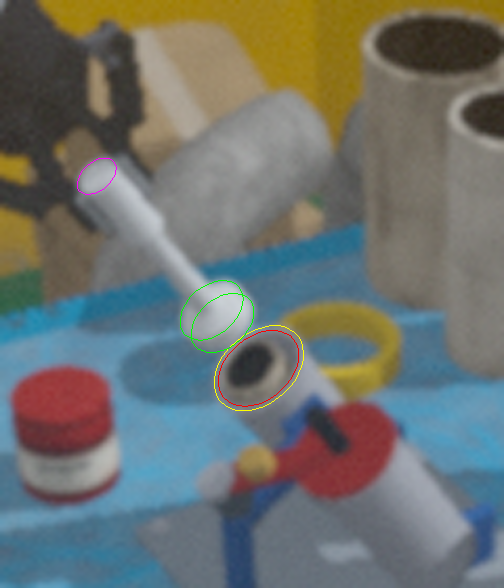

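send_rows(translation=[[-1.1,1.2,6],[0,0,9],[0,0,9],[0,0,9],[0,0,8]], dr=[[0,0,0],[0,0,0],[0,0,0],[0,0,0],[0,0,0]], grip=[20,20,20,20,20])

```text
clock: 16.98
position: [462.0, 166.4, 251.8]
ee_rot: [0.724, -0.639, 0.17, -0.195]
contact_force: [0.8, 1.0, -0.9]
gripper_width: 24.4
```

```bash
python3 ov.py 13 5.5 1
```

```text
t 17.07 p [461.7 165.9 251.3] x [ 0.124 -0.992 -0.001] z [ 0.494  0.063 -0.867] j [ 0.8  -0.09 -0.85  0.7  -0.5  -1.24] F [-0.6 -1.1 -2.5] g 24.6
foot along 9.323104569128676 lat 0.2041019637052096 1.1802515990311937
```

View pics/wrist13o.png

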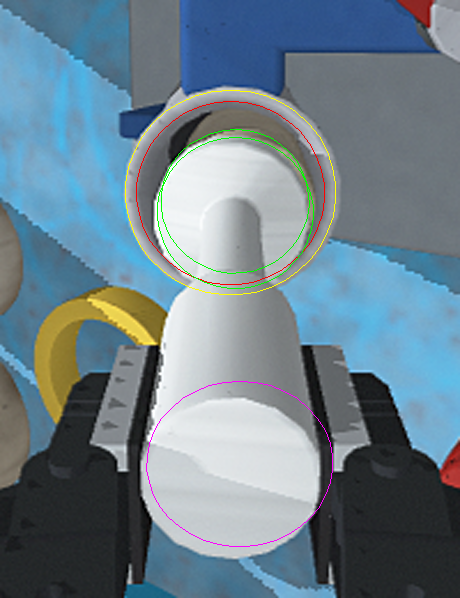

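View pics/scene13o.png

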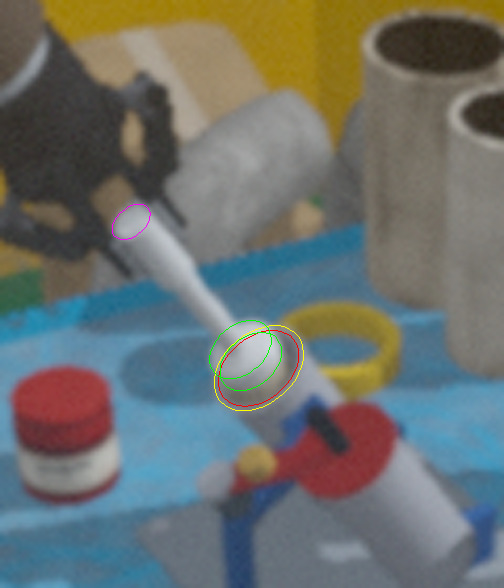

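send_rows(translation=[[0,0,4],[0,0,5],[0,0,5],[0,0,5],[0,0,5]], dr=[[0,0,0],[0,0,0],[0,0,0],[0,0,0],[0,0,0]], grip=[20,20,20,20,20])

```text
clock: 17.7
position: [473.9, 168.3, 232.1]
ee_rot: [0.724, -0.639, 0.17, -0.195]
contact_force: [-3.4, -0.3, 4.6]
gripper_width: 24.6
```

```bash
python3 ov.py 14 5.5 1
```

```text
t 17.8 p [473.9 168.2 231.6] x [ 0.125 -0.992 -0.003] z [ 0.495  0.065 -0.866] j [ 0.74 -0.05 -0.88  0.8  -0.41 -1.31] F [-0.1 -0.1  1.1] g 24.4
foot along -13.940362843285762 lat -0.8047699026562276 0.07556900596773097
```

View pics/wrist14o.png

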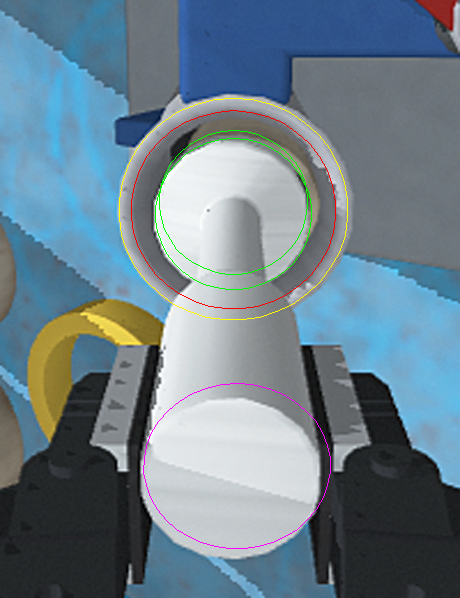

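send_rows(translation=[[0,0,5],[0,0,5],[0,0,5],[0,0,5],[0,0,5]], dr=[[0,0,0],[0,0,0],[0,0,0],[0,0,0],[0,0,0]], grip=[20,20,20,20,20])

```text
clock: 18.42
position: [486.7, 170.1, 211.3]
ee_rot: [0.724, -0.639, 0.171, -0.196]
contact_force: [-25.2, -3.7, 34.1]
gripper_width: 24.6
```

```bash
python3 ov.py 15 5.5 1
```

```text
t 18.52 p [486.6 169.8 211.7] x [ 0.125 -0.992 -0.003] z [ 0.498  0.066 -0.865] j [ 0.67 -0.   -0.92  0.96 -0.32 -1.42] F [-12.2  -2.2  13.5] g 24.5
foot along -37.6274678062329 lat -0.8902382639615416 -1.3641470395662658
```

send_rows(translation=[[0,0,1],[0,0,1],[0,0,1],[0,0,0],[0,0,0]], dr=[[0,0,0],[0,0,0],[0,0,0],[0,0,0],[0,0,0]], grip=[20,20,20,20,20])

```text
clock: 19.15
position: [488.2, 170.4, 212.1]
ee_rot: [0.724, -0.638, 0.172, -0.199]
contact_force: [-25.5, -4.3, 30.7]
gripper_width: 24.8
```

```bash
python3 ov.py 16 5.5 1; python3 -c "
from h import *
print(net('sleeve','scene'),net('left_follower','scene'),net('left_seat','wrist'),net('sleeve','wrist'),net('tamper','scene'))"
```

```text
t 19.25 p [488.2 170.4 212.1] x [ 0.126 -0.992 -0.005] z [ 0.502  0.068 -0.862] j [ 0.66 -0.   -0.93  0.98 -0.31 -1.43] F [-26.1  -3.1  30.5] g 24.5
foot along -38.1067512363605 lat -1.5412673516843118 -3.5880672226542565Traceback (most recent call last):
  File "<string>", line 3, in <module>
    print(net('sleeve','scene'),net('left_follower','scene'),net('left_seat','wrist'),net('sleeve','wrist'),net('tamper','scene'))
                                ~~~^^^^^^^^^^^^^^^^^^^^^^^^^
  File "h.py", line 40, in net
    r=getattr(arm,f)(t,cam)
ValueError: it knows: dock, flap_handle, grease_tin, left_mouth, left_seat, magazine, right_mouth, right_seat, seal_box, sleeve, tamper, tape_roll
```

View pics/wrist16o.png

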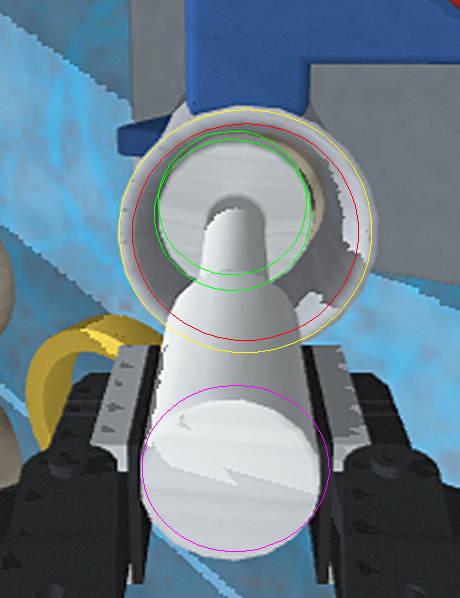

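View pics/scene16o.png

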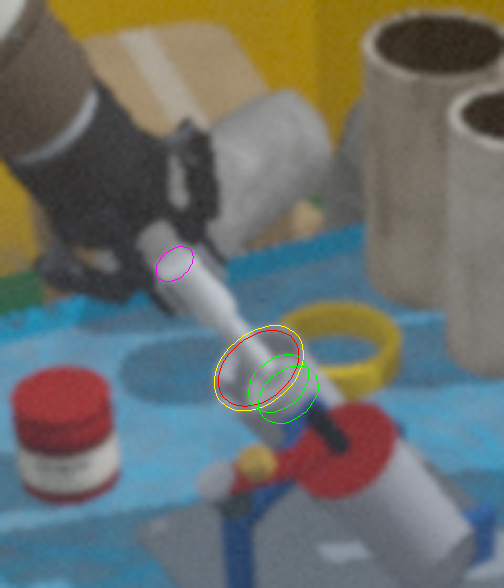

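send_rows(translation=[[0,2,-8],[0,0,-15],[0,0,-25],[0,0,-30],[0,0,-30]], dr=[[0,0,0],[0,0,0],[0,0,0],[0,0,0],[0,0,0]], grip=[20,20,20,20,20])

```text
clock: 19.92
position: [431.4, 161.9, 298.9]
ee_rot: [0.724, -0.64, 0.17, -0.193]
contact_force: [0.9, 1.6, -1.1]
gripper_width: 24.6
```

```bash
python3 ov.py 17 5.5 1
python3 - <<'E'
from h import *
from fk import *
print(net('sleeve','scene'),net('left_seat','wrist'),net('flap_handle','scene'))
s=st(); p=s["position"]
Rd=Rzx([0,0,-1],MX); Rm=Rn.from_rotvec(np.radians(-18)*MX).as_matrix()@RT
plan([((450,-30,340),Rm,5),((458,-218.4,335),Rd,6)],dv=50)
E
```

```text
t 20.02 p [432.2 163.5 301.9] x [ 0.126 -0.992 -0.006] z [ 0.498  0.069 -0.865] j [ 0.9  -0.2  -0.77  0.58 -0.69 -1.17] F [ 0.7  0.7 -0.6] g 24.6
foot along 67.94610532550303 lat -1.5869490653752134 0.9980593425460214
[([633.1, -178.6, -3.1], 0.95), ([614.5, -77.0, 1.2], 0.73)] [([576.7, 172.8, 45.4], 0.68)] [([510.0, 56.0, 189.6], 0.94)]
t 20.18 p [431.9 161.9 298.1] x [ 0.124 -0.992 -0.001] z [ 0.493  0.063 -0.868] j [ 0.9  -0.2  -0.78  0.58 -0.69 -1.17] F [ 0.4 -0.4 -2. ] g 24.4
0 [38.5, -3.2, -7.9] [-3.6, 0.0, 0.0]
1 [38.6, -2.6, -8.1] [-3.6, 0.0, 0.0]
2 [38.5, -2.2, -8.2] [-3.6, 0.0, 0.0]
3 [38.5, -1.6, -8.3] [-3.6, 0.0, 0.0]
4 [38.6, -1.1, -8.5] [-3.6, 0.0, 0.0]
  -> at [450. -30. 340.]
5 [31.3, 2.7, 0.3] [-2.0, 0.0, 0.0]
6 [31.3, 2.7, 0.3] [-2.0, 0.0, 0.0]
7 [31.4, 2.6, 0.5] [-2.0, 0.0, 0.0]
8 [31.3, 2.7, 0.5] [-2.0, 0.0, 0.0]
9 [31.3, 2.6, 0.6] [-2.0, 0.0, 0.0]
10 [31.3, 2.6, 0.7] [-2.0, 0.0, 0.0]
  -> at [ 458.  -218.4  335. ]
```

View pics/wrist17o.png

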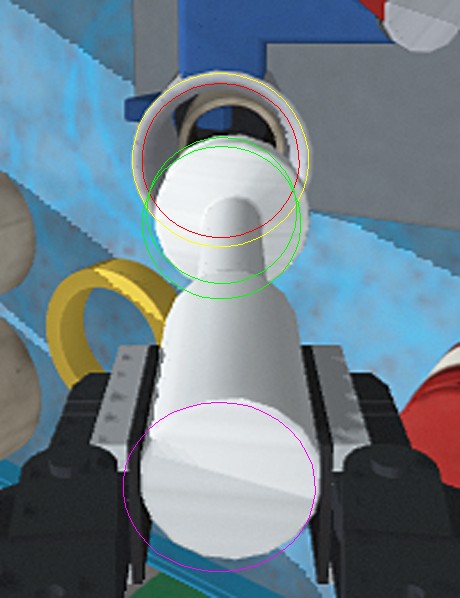

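View pics/scene17o.png

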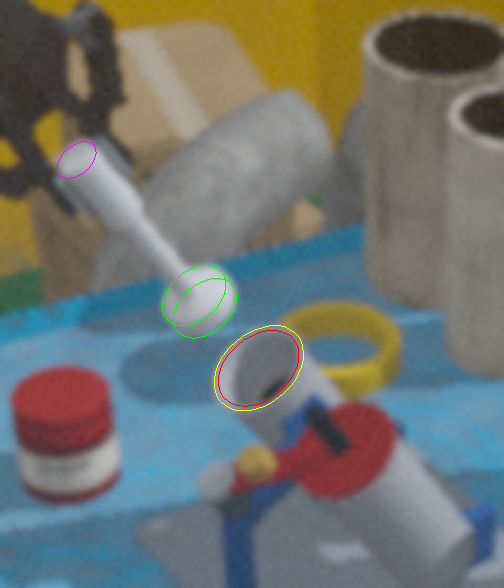

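send_rows(translation=[[38.5,-3.2,-7.9],[38.6,-2.6,-8.1],[38.5,-2.2,-8.2],[38.5,-1.6,-8.3],[38.6,-1.1,-8.5]], dr=[[-3.6,0,0],[-3.6,0,0],[-3.6,0,0],[-3.6,0,0],[-3.6,0,0]], grip=[20,20,20,20,20])

```text
clock: 20.8
position: [450.4, -31.4, 340.0]
ee_rot: [0.745, -0.659, 0.066, -0.077]
contact_force: [0.5, 0.3, -1.4]
gripper_width: 24.6
```

send_rows(translation=[[31.3,2.7,0.3],[31.3,2.7,0.3],[31.4,2.6,0.5],[31.3,2.7,0.5],[31.3,2.6,0.6]], dr=[[-2,0,0],[-2,0,0],[-2,0,0],[-2,0,0],[-2,0,0]], grip=[20,20,20,20,20])

```text
clock: 21.42
position: [457.0, -188.5, 334.6]
ee_rot: [0.749, -0.662, 0.008, -0.012]
contact_force: [0.2, 0.7, -1.6]
gripper_width: 24.8
```

send_rows(translation=[[31.3,2.6,0.7],[0,0,0],[0,0,0],[0,0,0],[0,0,0]], dr=[[-2,0,0],[0,0,0],[0,0,0],[0,0,0],[0,0,0]], grip=[20,20,20,20,20])

```text
clock: 22.05
position: [458.5, -217.3, 336.5]
ee_rot: [0.75, -0.661, -0.001, -0.001]
contact_force: [-0.2, 0.5, -2.2]
gripper_width: 24.7
```

Run:
```python
from h import *
for i in range(3): snap("wrist","wrist18"); s,R=show()
ci=arm.camera_info("wrist"); p=s["position"]
Rd=Rzx([0,0,-1],MX)
# overlay dock at (458,-221,z)
im=cv2.imread("pics/wrist18.png")
for c,col in (((458,-221),(0,0,255)),((458,-223),(0,255,255))):
    for r,z in((52,4),(36,24),(28,24)):
        pts=circ(np.array([*c,z]),np.array([1,0,0]),np.array([0,1,0]),r,ci); cv2.polylines(im,[pts.astype(np.int32)],True,col,1)
cv2.imwrite("pics/w18o.png",cv2.resize(im[100:400,200:440],None,fx=2.5,fy=2,interpolation=cv2.INTER_CUBIC))
plan([((458,-218.4,200),Rd,1)])
```

```text
t 22.1 p [ 458.5 -217.3  336.6] x [ 0.126 -0.992 -0.003] z [-0.     0.003 -1.   ] j [-0.12  0.12 -0.08 -0.   -1.36  0.25] F [ 0.  -0.7 -2.6] g 24.3
t 22.15 p [ 458.5 -217.4  336.6] x [ 0.126 -0.992 -0.003] z [ 0.     0.003 -1.   ] j [-0.12  0.12 -0.08 -0.   -1.36  0.25] F [ 0.3 -0.5 -1.6] g 24.8
t 22.2 p [ 458.5 -217.4  336.6] x [ 0.126 -0.992 -0.003] z [-0.     0.003 -1.   ] j [-0.12  0.12 -0.08 -0.   -1.36  0.25] F [ 0.5 -1.8 -2.5] g 24.4
t 22.2 p [ 458.5 -217.4  336.6] x [ 0.126 -0.992 -0.003] z [-0.     0.003 -1.   ] j [-0.12  0.12 -0.08 -0.   -1.36  0.25] F [ 0.5 -1.8 -2.5] g 24.4
0 [0.4, 0.2, 45.5] [-0.0, 0.1, 0.1]
1 [0.4, 0.2, 45.6] [-0.0, 0.1, 0.1]
2 [0.3, 0.3, 45.5] [-0.0, 0.1, 0.1]
  -> at [ 458.  -218.4  200. ]
```

View pics/w18o.png

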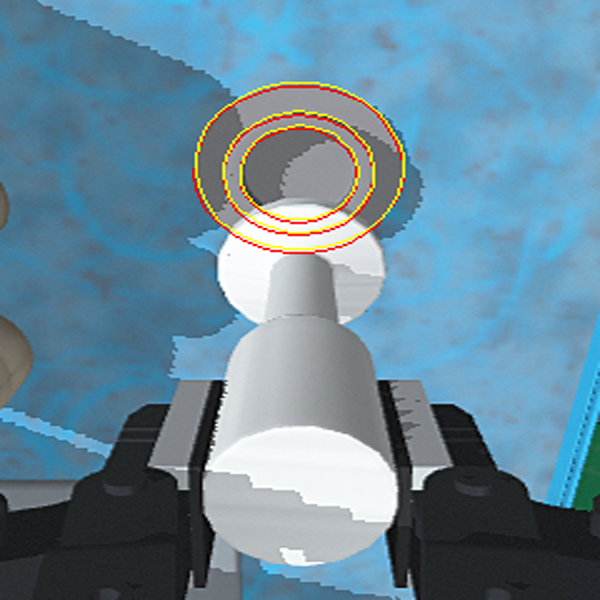

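send_rows(translation=[[0,0.2,40],[0,0.2,45],[0,0,45],[0,0,35],[0,0,20]], dr=[[0,0,0],[0,0.2,0],[0,0,0],[0,0,0],[0,0,0]], grip=[20,20,20,20,20])

```text
clock: 22.82
position: [457.2, -217.3, 149.6]
ee_rot: [0.75, -0.661, -0.001, 0.001]
contact_force: [0.5, 0.1, -1.8]
gripper_width: 24.6
```

Run:
```python
from h import *
snap("wrist","wrist19"); s,R=show()
cv2.imwrite("pics/w19.png",cv2.resize(cv2.imread("pics/wrist19.png")[100:400,200:440],None,fx=2.5,fy=2,interpolation=cv2.INTER_CUBIC))
```

```text
t 22.88 p [ 456.  -216.9  147.5] x [ 0.125 -0.992 -0.002] z [-0.007  0.001 -1.   ] j [-0.12  0.27 -0.4  -0.   -0.91  0.25] F [ 0.1  0.4 -3.4] g 24.8
```

View pics/w19.png

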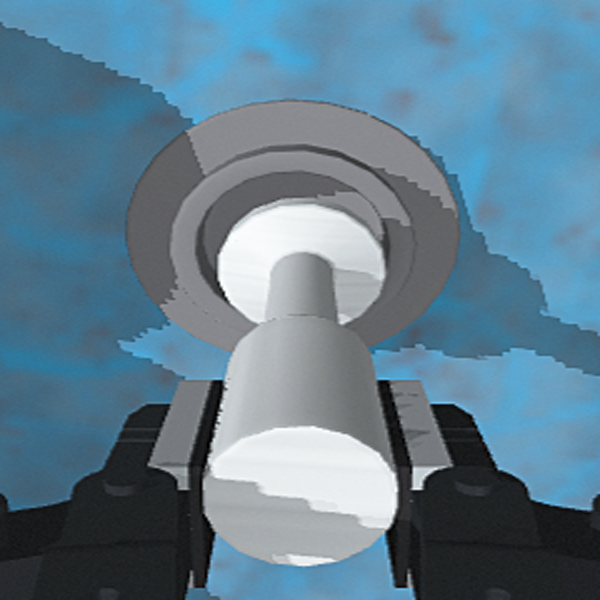

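send_rows(translation=[[0,-2,4],[0,0,8],[0,0,8],[0,0,6],[0,0,0]], dr=[[0,0.1,0],[0,0,0],[0,0,0],[0,0,0],[0,0,0]], grip=[20,20,20,20,20])

```text
clock: 23.5
position: [459.7, -217.4, 124.9]
ee_rot: [0.75, -0.661, 0.0, 0.001]
contact_force: [0.4, -0.6, -1.6]
gripper_width: 24.3
```

Run:
```python
from h import *
snap("wrist","wrist20"); s,R=show()
cv2.imwrite("pics/w20.png",cv2.resize(cv2.imread("pics/wrist20.png")[100:400,200:440],None,fx=2.5,fy=2,interpolation=cv2.INTER_CUBIC))
```

```text
t 23.55 p [ 460.  -217.5  125.2] x [ 0.125 -0.992  0.002] z [-0.    -0.002 -1.   ] j [-0.12  0.3  -0.42  0.   -0.85  0.24] F [ 0.4 -0.1 -2.1] g 24.2
```

View pics/w20.png

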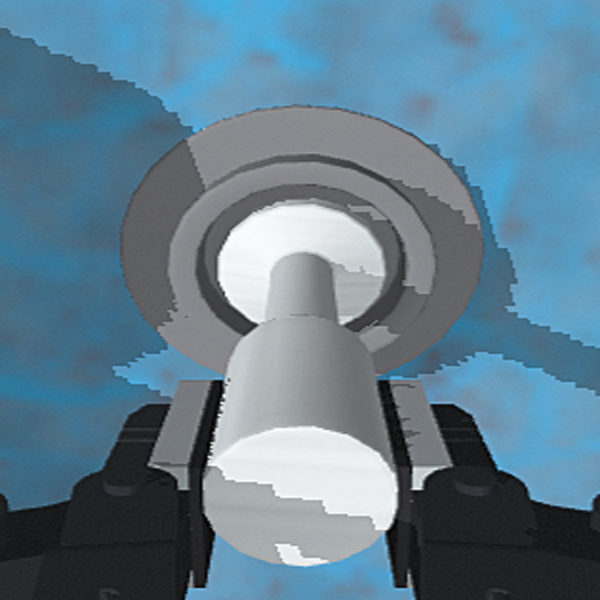

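send_rows(translation=[[0,0,2],[0,0,2],[0,0,2],[0,0,0],[0,0,0]], dr=[[0,0,0],[0,0,0],[0,0,0],[0,0,0],[0,0,0]], grip=[20,20,20,20,20])

```text
clock: 24.18
position: [460.2, -217.6, 119.6]
ee_rot: [0.75, -0.661, 0.001, 0.001]
contact_force: [-0.7, -0.1, 1.2]
gripper_width: 24.6
```

send_rows(translation=[[0,0,0.5],[0,0,0],[0,0,0],[0,0,0],[0,0,0]], dr=[[0,0,0],[0,0,0],[0,0,0],[0,0,0],[0,0,0]], grip=[26,32,45,60,70])

```text
clock: 24.8
position: [460.1, -217.5, 118.8]
ee_rot: [0.75, -0.661, 0.001, 0.001]
contact_force: [-1.1, 0.2, 0.2]
gripper_width: 70.0
```

send_rows(translation=[[0,0,-20],[0,0,-40],[0,0,-45],[0,0,-45],[0,0,-20]], dr=[[0,0,0],[0,0,0],[0,0,0],[0,0,0],[0,0,0]], grip=[80,80,80,80,80])

```text
clock: 25.42
position: [460.9, -217.4, 292.0]
ee_rot: [0.75, -0.661, 0.003, -0.0]
contact_force: [-0.0, -0.2, -0.5]
gripper_width: 79.7
```

Run:
```python
from h import *
snap("wrist","wrist21"); s,R=show(); snap("scene","scene21")
print(net("tamper","wrist"),net("dock","wrist"),net("tamper","scene"))
a=cv2.imread("pics/wrist21.png")[120:280,230:420];b=cv2.imread("pics/scene21.png")[270:370,270:370]
cv2.imwrite("pics/c21.png",np.hstack([cv2.resize(a,(475,400)),cv2.resize(b,(320,400))]))
```

```text
t 25.48 p [ 461.7 -217.7  293.8] x [ 0.126 -0.992  0.006] z [ 0.008 -0.005 -1.   ] j [-0.12  0.14 -0.17  0.   -1.25  0.24] F [0.9 0.3 2.7] g 80.0
[([458.3, -219.6, 5.4], 0.57)] [] [([460.1, -221.2, 5.0], 0.88), ([562.0, 121.5, 0.9], 0.17)]
```

View pics/c21.png

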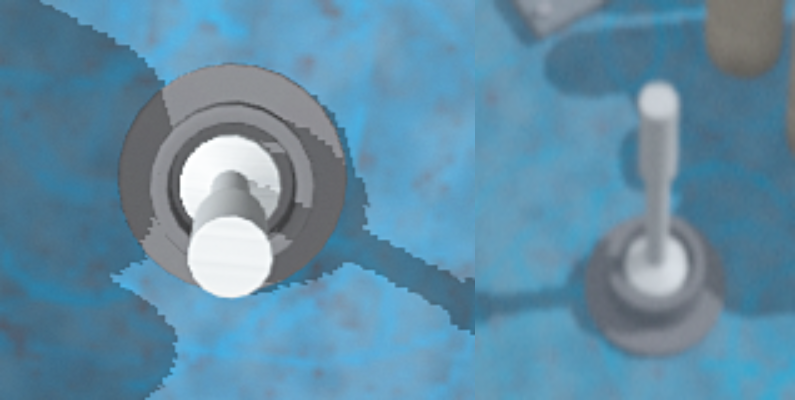

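```bash
cat > flap.py <<'E'
from h import *
from fk import *
m=np.array([523.3,168.4,144.8]); a=m+55*MX+70*MY
H=lambda th,al: a+al*U+89*(np.cos(th)*(-MY)+np.sin(th)*(-MX))
def Rtilt(deg,): return Rn.from_rotvec(np.radians(deg-30)*MX).as_matrix()@RT
E
python3 - <<'E'
from flap import *
for deg in (10,15,20,25):
    R=Rtilt(deg); print(deg,R[:,2].round(3))
    j=np.array([0.3,.2,-.5,0.3,-.7,0])
    for th in np.linspace(-.666,.666,5):
        j,e=ik(H(th,25)+18*MX,R,j); print("  ",round(th,2),j.round(2),round(e,4))
R=Rtilt(15)
plan([(H(-.666,90)+45*MX,R,8),(H(-.666,25)+40*MX,R,4)],dv=50)
E
```

```text
10 [ 0.172  0.021 -0.985]
   -0.67 [ 0.41  0.2  -0.48  0.07 -0.73 -0.34] 0.0
   -0.33 [ 0.46  0.21 -0.44  0.08 -0.75 -0.39] 0.0
   0.0 [ 0.51  0.22 -0.43  0.1  -0.76 -0.45] 0.0
   0.33 [ 0.57  0.22 -0.45  0.11 -0.75 -0.53] 0.0
   0.67 [ 0.63  0.21 -0.48  0.13 -0.73 -0.6 ] 0.0
15 [ 0.257  0.031 -0.966]
   -0.67 [ 0.43  0.16 -0.56  0.14 -0.6  -0.41] 0.0
   -0.33 [ 0.47  0.18 -0.53  0.15 -0.62 -0.47] 0.0
   0.0 [ 0.53  0.18 -0.53  0.18 -0.63 -0.54] 0.0
   0.33 [ 0.59  0.18 -0.54  0.2  -0.62 -0.62] 0.0
   0.67 [ 0.66  0.18 -0.58  0.24 -0.6  -0.71] 0.0
20 [ 0.339  0.042 -0.94 ]
   -0.67 [ 0.44  0.13 -0.66  0.24 -0.45 -0.52] 0.0
   -0.33 [ 0.48  0.14 -0.64  0.27 -0.48 -0.58] 0.0
   0.0 [ 0.54  0.15 -0.63  0.3  -0.49 -0.67] 0.0
   0.33 [ 0.6   0.15 -0.66  0.35 -0.48 -0.77] 0.0
   0.67 [ 0.66  0.14 -0.7   0.41 -0.46 -0.89] 0.0
25 [ 0.419  0.051 -0.906]
   -0.67 [ 0.42  0.1  -0.8   0.47 -0.28 -0.73] 0.0
   -0.33 [ 0.47  0.11 -0.77  0.5  -0.31 -0.8 ] 0.0
   0.0 [ 0.52  0.12 -0.78  0.56 -0.32 -0.9 ] 0.0
   0.33 [ 0.57  0.12 -0.81  0.65 -0.31 -1.04] 0.0
   0.67 [ 0.61  0.11 -0.86  0.78 -0.29 -1.21] 0.0
t 25.68 p [ 459.3 -216.8  287.4] x [ 0.125 -0.992  0.001] z [-0.002 -0.001 -1.   ] j [-0.12  0.15 -0.18  0.   -1.25  0.24] F [ 0.6 -0.2 -0.7] g 80.1
0 [-27.4, -8.3, 8.0] [1.9, -0.0, 0.0]
1 [-27.4, -8.0, 8.3] [1.9, -0.0, 0.0]
2 [-27.5, -7.7, 8.6] [1.9, -0.0, 0.0]
3 [-27.4, -7.4, 8.8] [1.9, -0.0, 0.0]
4 [-27.4, -7.2, 9.1] [1.9, -0.0, 0.0]
5 [-27.4, -6.8, 9.3] [1.9, -0.0, 0.0]
6 [-27.5, -6.6, 9.5] [1.9, -0.0, 0.0]
7 [-27.4, -6.2, 9.7] [1.9, -0.0, 0.0]
  -> at [497.5   9.1 222.7]
8 [-1.2, -4.2, 15.7] [-0.0, -0.0, 0.0]
9 [-1.3, -4.2, 15.7] [-0.0, -0.0, 0.0]
10 [-1.2, -4.2, 15.7] [-0.0, -0.0, 0.0]
11 [-1.3, -4.2, 15.7] [-0.0, -0.0, 0.0]
  -> at [529.2  18.1 166.4]
```

send_rows(translation=[[-27.4,-8.3,8],[-27.4,-8,8.3],[-27.5,-7.7,8.6],[-27.4,-7.4,8.8],[-27.4,-7.2,9.1]], dr=[[1.9,0,0],[1.9,0,0],[1.9,0,0],[1.9,0,0],[1.9,0,0]], grip=[40,0,0,0,0])

```text
clock: 26.3
position: [483.2, -75.2, 246.3]
ee_rot: [0.747, -0.659, 0.055, -0.06]
contact_force: [-0.2, -0.5, 0.5]
gripper_width: -0.0
```

send_rows(translation=[[-27.4,-6.8,9.3],[-27.5,-6.6,9.5],[-27.4,-6.2,9.7],[0,0,0],[0,0,0]], dr=[[1.9,0,0],[1.9,0,0],[1.9,0,0],[0,0,0],[0,0,0]], grip=[0,0,0,0,0])

```text
clock: 26.92
position: [498.0, 8.5, 223.2]
ee_rot: [0.744, -0.656, 0.088, -0.097]
contact_force: [-0.4, 0.6, -1.1]
gripper_width: 0.2
```

Run:
```python
from flap import *
snap("wrist","wrist22"); s,R=show(); snap("scene","scene22")
print(net("flap_handle","scene"))
R=Rtilt(15); plan([(H(-.666,25)+40*MX,R,4)])
```

```text
t 26.98 p [498.3   8.3 223.7] x [ 0.125 -0.992  0.003] z [ 0.259  0.03  -0.965] j [ 0.39  0.05 -0.52  0.1  -0.75 -0.33] F [-0.4 -0.2 -0.4] g -0.2
[([512.6, 53.6, 186.3], 0.66)]
t 27.07 p [498.5   8.1 224.1] x [ 0.124 -0.992  0.002] z [ 0.26   0.03  -0.965] j [ 0.38  0.05 -0.52  0.1  -0.75 -0.33] F [-0.9  0.4 -0.5] g 0.3
0 [-1.5, -3.9, 16.0] [-0.0, -0.0, 0.0]
1 [-1.6, -3.8, 15.9] [-0.0, -0.0, 0.0]
2 [-1.5, -3.9, 16.0] [-0.0, -0.0, 0.0]
3 [-1.5, -3.9, 16.0] [-0.0, -0.0, 0.0]
  -> at [529.2  18.  166.4]
```

View pics/wrist22.png

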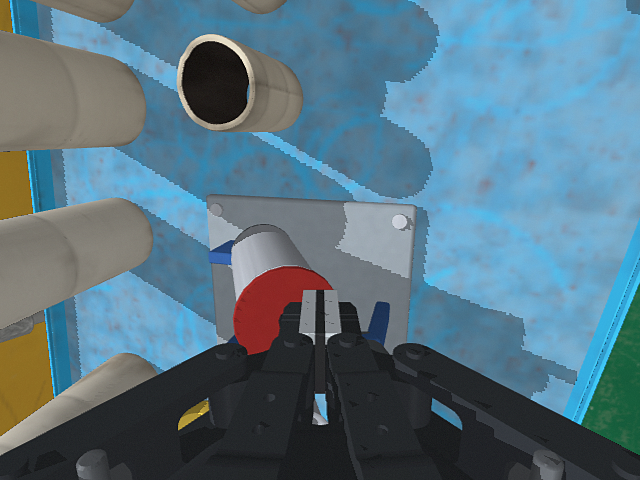

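View pics/scene22.png

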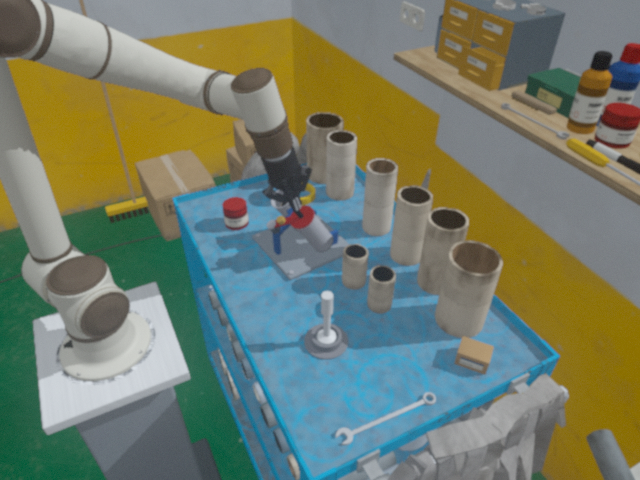

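send_rows(translation=[[-1.5,-3.9,14],[-1.5,-3.9,16],[-1.5,-3.9,18],[-1.5,-3.9,16],[0,0,0]], dr=[[0,0,0],[0,0,0],[0,0,0],[0,0,0],[0,0,0]], grip=[0,0,0,0,0])

```text
clock: 27.7
position: [528.9, 18.2, 164.5]
ee_rot: [0.744, -0.656, 0.087, -0.097]
contact_force: [-0.4, -0.1, 1.5]
gripper_width: 0.5
```

Run:
```python
from flap import *
snap("wrist","wrist23"); s,R=show(); im,_=snap("scene","scene23")
cv2.imwrite("pics/s23.png",cv2.resize(im[150:270,230:370,::-1],None,fx=5,fy=5,interpolation=cv2.INTER_CUBIC))
R=Rtilt(15)
plan([(H(-.666,25)+20*MX,R,3)]+[(H(t,25)+18*MX,R,1) for t in np.linspace(-.666,.666,11)[1:]]+[(H(.666,25)+15*MX,R,1)])
```

```text
t 27.75 p [529.1  18.3 165.5] x [ 0.125 -0.992  0.003] z [ 0.258  0.03  -0.966] j [ 0.38  0.17 -0.56  0.12 -0.6  -0.35] F [-0.9  0.8  1.2] g 0.2
t 27.8 p [529.3  18.5 166.2] x [ 0.125 -0.992  0.002] z [ 0.26   0.03  -0.965] j [ 0.38  0.17 -0.55  0.12 -0.6  -0.35] F [-0.4  0.6  0.3] g 0.1
0 [-6.5, 0.0, -0.1] [-0.1, -0.0, 0.1]
1 [-6.5, 0.1, -0.1] [-0.1, -0.0, 0.1]
2 [-6.6, 0.0, -0.1] [-0.1, -0.0, 0.1]
  -> at [526.7  37.9 166.4]
3 [-11.8, -6.4, -1.8] [0.1, -0.1, -0.1]
  -> at [531.   50.3 169.8]
4 [-10.5, -5.2, -1.4] [0.0, 0.0, 0.0]
  -> at [534.3  61.3 172.5]
5 [-11.2, -3.7, -1.0] [0.0, 0.0, 0.0]
  -> at [536.2  72.8 174.4]
6 [-11.6, -2.3, -0.6] [0.0, 0.0, 0.0]
  -> at [536.9  84.6 175.6]
7 [-11.9, -0.8, -0.2] [0.0, 0.0, 0.0]
  -> at [536.1  96.5 176. ]
8 [-11.8, 0.8, 0.2] [0.0, 0.0, 0.0]
  -> at [534.  108.1 175.6]
9 [-11.6, 2.3, 0.7] [0.0, 0.0, 0.0]
  -> at [530.5 119.4 174.3]
10 [-11.2, 3.7, 1.0] [0.0, 0.0, 0.0]
  -> at [525.9 130.1 172.4]
11 [-10.6, 5.1, 1.3] [0.0, 0.0, 0.0]
  -> at [520.  140.  169.8]
12 [-9.8, 6.5, 1.8] [0.0, 0.0, 0.0]
  -> at [513.1 149.  166.4]
13 [-3.0, -0.0, -0.0] [0.0, 0.0, 0.0]
  -> at [512.7 152.  166.4]
```

View pics/s23.png

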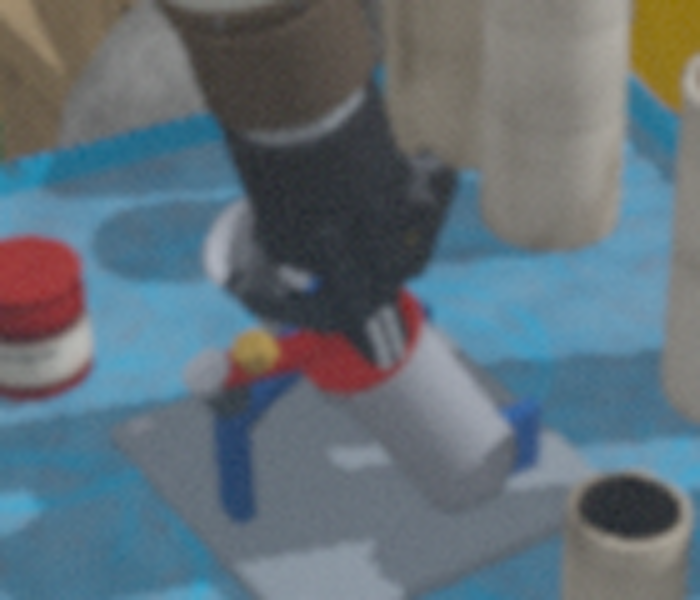

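View pics/wrist23.png

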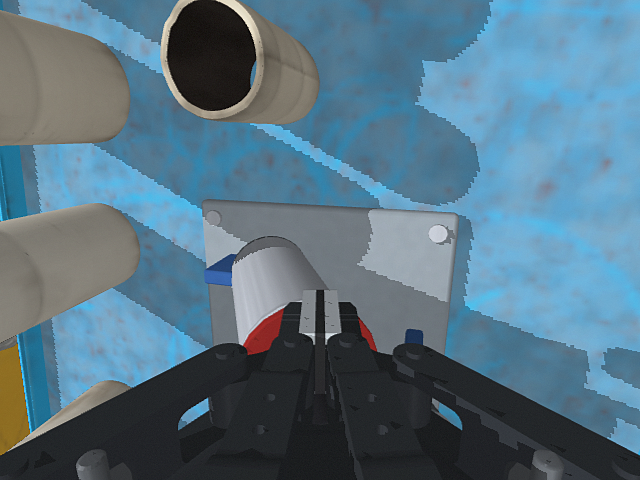

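send_rows(translation=[[-6.5,0,0],[-6.5,0,0],[-6.6,0,0],[-11.8,-6.4,-1.8],[-10.5,-5.2,-1.4]], dr=[[0,0,0],[0,0,0],[0,0,0],[0,0,0],[0,0,0]], grip=[0,0,0,0,0])

```text
clock: 28.42
position: [534.8, 62.5, 173.0]
ee_rot: [0.744, -0.655, 0.088, -0.099]
contact_force: [-0.1, -0.3, 0.6]
gripper_width: -0.1
```

send_rows(translation=[[-11.2,-3.7,-1],[-11.6,-2.3,-0.6],[-11.9,-0.8,-0.2],[-11.8,0.8,0.2],[-11.6,2.3,0.7]], dr=[[0,0,0],[0,0,0],[0,0,0],[0,0,0],[0,0,0]], grip=[0,0,0,0,0])

```text
clock: 29.05
position: [529.9, 120.2, 173.9]
ee_rot: [0.744, -0.656, 0.088, -0.098]
contact_force: [0.0, -0.3, -0.3]
gripper_width: 0.1
```

Run:
```python
from flap import *
snap("wrist","wrist24"); s,R=show(); im,_=snap("scene","scene24")
cv2.imwrite("pics/s24.png",cv2.resize(im[150:270,230:370,::-1],None,fx=5,fy=5,interpolation=cv2.INTER_CUBIC))
print(net("flap_handle","scene"))
```

```text
t 29.1 p [529.7 120.9 173.7] x [ 0.126 -0.992  0.002] z [ 0.26   0.031 -0.965] j [ 0.58  0.18 -0.54  0.2  -0.62 -0.61] F [-0.7 -0.   0.4] g -0.5
[]
```

View pics/s24.png

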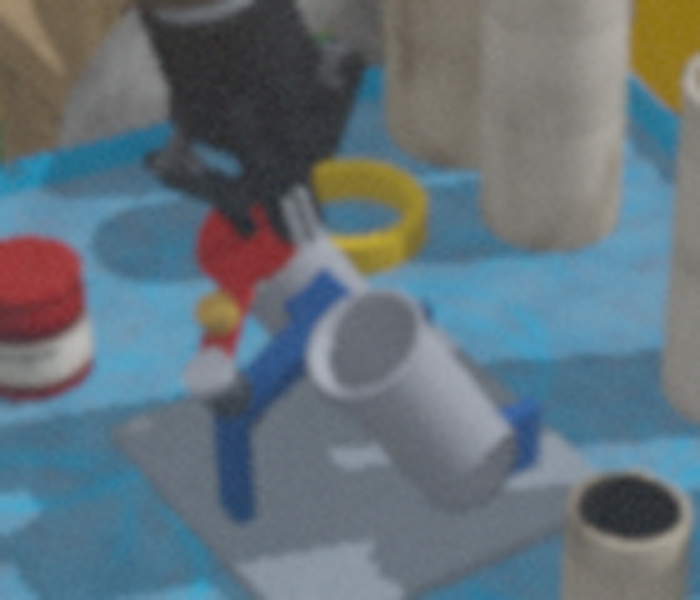

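send_rows(translation=[[-11.2,3.7,1],[-10.6,5.1,1.3],[-9.8,6.5,1.8],[-2,0,0],[0,0,0]], dr=[[0,0,0],[0,0,0],[0,0,0],[0,0,0],[0,0,0]], grip=[0,0,0,0,0])

```text
clock: 29.82
position: [512.4, 149.1, 166.1]
ee_rot: [0.743, -0.656, 0.089, -0.096]
contact_force: [6.4, -10.0, 1.2]
gripper_width: 0.2
```

Run:
```python
from flap import *
s,R=show(); im,_=snap("scene","scene25")
cv2.imwrite("pics/s25.png",cv2.resize(im[150:270,230:370,::-1],None,fx=5,fy=5,interpolation=cv2.INTER_CUBIC))
```

```text
t 29.82 p [512.4 149.1 166.1] x [ 0.124 -0.992  0.006] z [ 0.259  0.026 -0.965] j [ 0.66  0.18 -0.59  0.25 -0.6  -0.73] F [  6.4 -10.    1.2] g 0.2
```

View pics/s25.png

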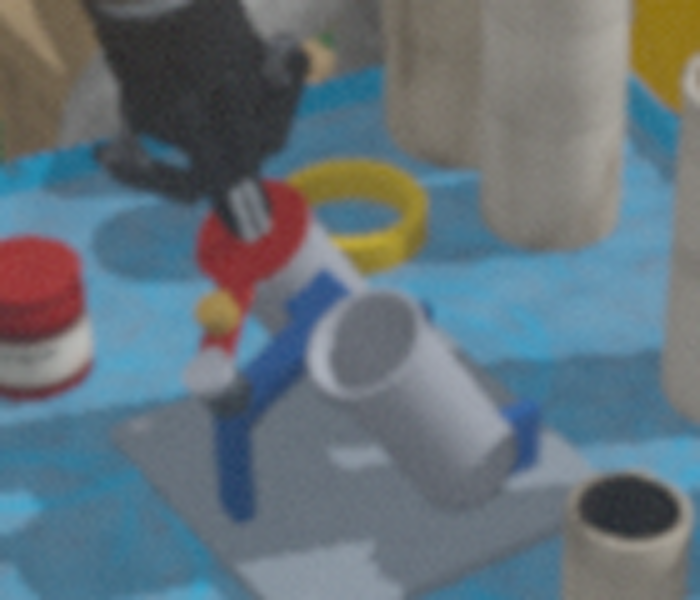

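send_rows(translation=[[10,0,0],[8,0,-15],[4,0,-40],[0,0,-45],[0,0,-40]], dr=[[0,0,0],[0,0,0],[0,0,0],[0,0,0],[0,0,0]], grip=[0,0,0,0,0])

```text
clock: 30.5
position: [478.1, 125.0, 302.6]
ee_rot: [0.744, -0.655, 0.088, -0.099]
contact_force: [0.8, -0.5, 0.0]
gripper_width: -0.2
```

send_rows(translation=[[30,0,0],[40,0,0],[40,0,0],[30,0,0],[0,0,0]], dr=[[0,0,0],[0,0,0],[0,0,0],[0,0,0],[0,0,0]], grip=[0,0,0,0,0])

```text
clock: 31.12
position: [496.1, -15.2, 301.3]
ee_rot: [0.743, -0.657, 0.088, -0.098]
contact_force: [-0.6, -0.5, 0.1]
gripper_width: -0.1
```

Run:
```python
from flap import *
s,R=show()
for c in("scene","top","wrist"): snap(c,c+"26")
print(net("flap_handle","scene"),net("right_seat","scene"),net("right_seat","top"),net("tamper","top"),net("tamper","scene"),net("dock","scene"))
print("expected handle",H(.666,48).round(1))
for t in("grease_tin","seal_box","tape_roll"): print(t,net(t,"scene"),net(t,"top"))
```

```text
t 31.12 p [496.1 -15.2 301.3] x [ 0.122 -0.993  0.002] z [ 0.26   0.03  -0.965] j [ 0.33 -0.02 -0.38  0.07 -0.96 -0.24] F [-0.6 -0.5  0.1] g -0.1
[([500.4, 165.6, 185.7], 0.95)] [([458.7, -221.6, -3.0], 0.5)] [([579.3, 61.9, 76.8], 0.5)] [([576.8, 62.0, 76.3], 0.44)] [([653.3, 344.2, 3.7], 0.65), ([459.7, -220.1, 7.2], 0.61)] [([457.1, -220.5, 1.5], 0.6)]
expected handle [499.5 165.5 186.4]
grease_tin [([425.7, 297.8, -4.0], 0.94)] [([425.5, 293.6, -0.3], 0.63)]
seal_box [([726.3, -421.6, -2.7], 0.76)] [([727.0, -420.4, 3.3], 0.97)]
tape_roll [([656.8, 341.2, -1.2], 0.63), ([455.7, -221.7, -0.2], 0.22)] [([558.1, 118.0, -1.6], 0.72), ([655.3, 339.6, 1.7], 0.7)]
```

View pics/scene26.png

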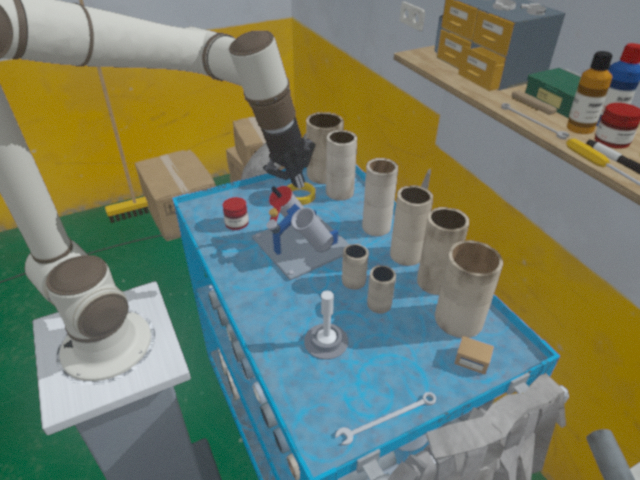

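View pics/top26.png

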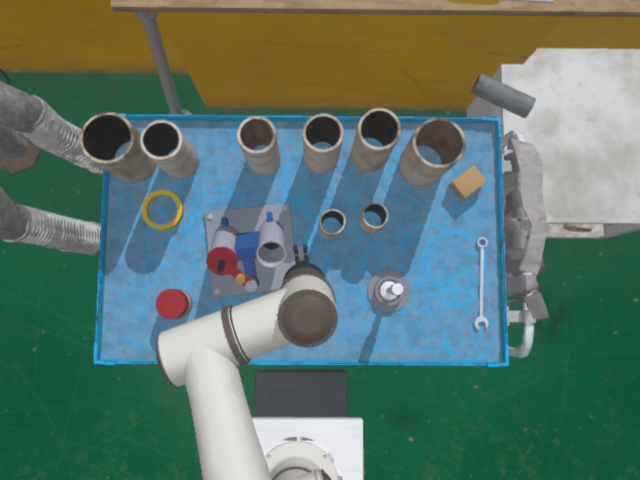

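View pics/wrist26.png

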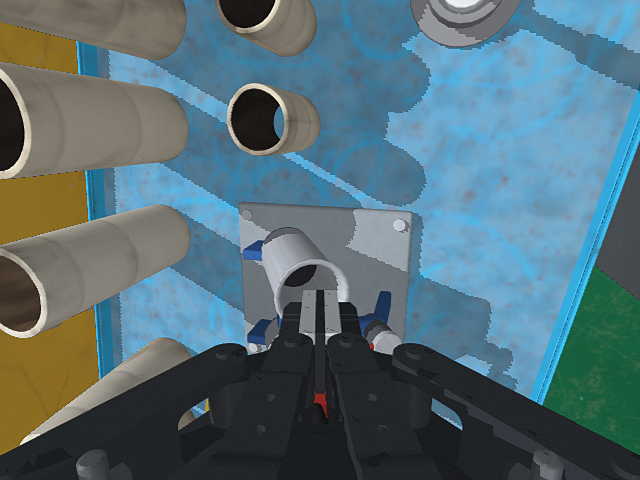

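```bash
python3 -c "
from bench import arm
print(arm.job_done())"
```

```text
the job is handed in; nothing more can be done
None
```

I loaded the small beige sleeve into the left tube, the one the flap left open, and pressed it down until the follower bottomed out. I then stood the tamper back in its dock, swung the flap across onto the left stop, and handed the job in at about 31 s on the clock. No verdict was reported.

**Sleeve and follower**
- At the end of the press the tamper held about 40 N along the tube and no longer advanced.
- Right after the press, the network placed the left seat about 113 mm below the mouth; 111 mm is bottomed out.
- This was not checked again once the flap covered the tube.

**Flap**
- It pushed against its left stop with about 12 N.
- The handle then measured (500.4, 165.6, 185.7), against (499.5, 165.5, 186.4) expected at the stop.

**Tamper**
- It stands upright in the dock in the pictures.
- One scene estimate put it about 3 mm from the dock centre, and its origin about 7 mm above the tray.

**Bystanders**
- The tin, carton and tape roll estimates changed by less than 5 mm.

**What disagreed or failed**
- The tamper sat about 5 mm off the tool centre in the close wrist picture, while the view from above had suggested almost none. I corrected for this before entering the tube.
- The pressing foot ended about 3.6 mm off the tube axis, by a reading at the edge of the foot's 3.5 mm clearance, and the wall took about 7.5 N.
- The axial force was about 42 N just before the steady 40 N hold. It acted through the gripped tamper, at the level of the 40 N limit set for the arm and gripper body.
- The last network calls gave some wrong candidates, such as a "tamper" at the right tube and a "right_seat" at the dock. I discarded these after checking the pictures.
- I did not touch the right tube's follower, but I did not measure its start position separately.

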